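Locate a plate in its fixture and start the inclined clamp screw square

TASK

Push the plate by its grip bar up against both dowels and the end stop of the fixture and let go of it. Then take the socket key from its tray, set it fully down on the square head of the inclined clamp screw, in line with the screw before you turn it, and start the screw with a good quarter turn clockwise, keeping the key in line. Finally stand the key upright in its tray again, leaving the plate against its stops and the jars, tube block and bottle where they are.

Things in the scene. Friction and masses are not known exactly. Their poses are not given: they have to be found in the camera images.
- fixture: Fixed dark steel fixture, base 240 (x) x 150 x 18 mm; origin: centre of its underside, z up, x towards the end stop. In mm: end stop face x = 100, |y| < 30, up to z 52; two 12 mm dowels at (20, 41), (80, 41), up to z 50, their faces at y = 35. Pedestal with sloping boss: x -105 to -25 (at plate height only x < -50), |y| < 23, up to z 93; the screw runs through it in the plane y = 0.
- plate_home (a point): Point on the top of the fixture's base, at (50, 0, 18) mm in the fixture's frame and with its axes: the plate's origin lies here when the plate is square and touches both dowels and the end stop.
- plate: Loose aluminium plate 100 (x) x 70 (y) x 16 mm, 0.25 to 0.5 kg, on the fixture's base short of its stops; origin: centre of its underside, z up. A grip bar 50 mm long (x), 14 mm thick (y) stands on its middle, 16 to 58 mm above the underside. Its +x end goes against the end stop, its +y side against the dowels.
- screw_top (a point): Centre of the top of the clamp screw's head. z points out along the screw's axis, leaning 35 degrees from vertical to the fixture's -x; at the start it lies at (-54, 0, 111) mm in the fixture's frame, y along the fixture's y; x and y follow the faces of the head. Head 26 mm square, 18 mm long, under a 5 mm high cone end; then a 9 mm neck; the boss face is 31 mm below this point.
- screw (a joint): Turn of the clamp screw, rad: 0 at the start, growing clockwise as seen from its head; stop at 2.6. Stiff to turn (0.1 N m), it stays where it is left; it sinks 1.27 mm per rad along its axis.
- key: Loose square socket key, 146 mm long, 0.17 to 0.3 kg, standing on its open socket end; origin: centre of that end, z along the key to the handle. Socket 42 mm square outside, hole 30 mm square, 22 mm deep (2 mm clearance each side on the head, about 10 degrees free play); 18 mm round shank; square wooden handle 26 x 26 mm, 80 to 146 mm from the origin. All flats lie along x and y.
- key_seat (a point): Centre of the floor of the key's socket, 22 mm above the key's origin on its axis; it meets the top of the screw head when the key is fully down.
- key_tray: Fixed grey open tray 100 x 100 mm, walls 4 mm thick and 14 mm high, floor 4 mm thick (the key stands with its origin 4 mm above the tray's origin); origin: centre of its underside, on the bench, axes along its sides.
- jar_near: Bystander: lidded specimen jar, 73 mm diameter, 123 mm high, about 95 mm from the tray's centre on the tray's -x side; origin: centre of its underside.
- jar_far: Bystander: lidded specimen jar like the other, 73 mm diameter, 123 mm high, about 95 mm from the tray's centre on the tray's +x side; origin: centre of its underside.
- tube_block: Bystander: wooden block with stoppered tubes, 36 (x) x 95 (y) x 95 mm high, near the fixture's -y side; origin: centre of its underside. Farther right, beyond the bench's edge at y = -0.32 m, a chair's back stands up near y = -0.4 m, x 0.4 to 0.75 m: pass well above it (0.4 m over the bench) or stay over the bench.
- dropper: Bystander: dropper bottle, 34 mm diameter, 78 mm high, close to the pedestal end (-x) of the fixture; origin: centre of its underside.
Not all that is in view belongs to the job. Several things look just like the key: the one meant starts farthest to the robot's left. Several things have the shape of the key_tray; the one meant has the colours described above.

How it is judged (in metres and radians):
On the way, in this order (a step that is already met when the one before it is completed fails the run):
1. the plate rests square against both dowels and the end stop, let go (horizontal distance between plate and plate_home below 0.006 m and x of plate in the frame of plate_home above -0.003 m and y of plate in the frame of plate_home above -0.003 m and z of plate in the frame of plate_home below 0.004 m and angle between the x axis of plate and the x axis of fixture, either way round below 0.05 rad and contact force between the fingers and plate below 0.2 N), for 0.2 s.
2. the key is fully down on the screw head and in line with the screw, before the first turn (angle between the z axis of key and the z axis of screw_top, either way round below 0.13 rad and distance between key_seat and screw_top below 0.007 m and value of joint screw below 0.2 rad), for 0.2 s.
3. the screw has been turned a good quarter turn clockwise with the key still on it and in line (angle between the z axis of key and the z axis of screw_top, either way round below 0.13 rad and distance between key_seat and screw_top below 0.007 m and value of joint screw above 1.15 rad), for 0.1 s.
At the end, for the whole second after the job is handed in: The plate touches both dowels and the end stop within 3 mm, square within 3 degrees; the screw stands at least 1.15 rad clockwise of its start; the key stands upright on the floor of its tray, its centre within 35 mm of the tray's centre lines; all at rest (horizontal distance between plate and plate_home below 0.006 m and x of plate in the frame of plate_home above -0.003 m and y of plate in the frame of plate_home above -0.003 m and z of plate in the frame of plate_home below 0.004 m and angle between the x axis of plate and the x axis of fixture, either way round below 0.05 rad and value of joint screw above 1.15 rad and velocity of joint screw below 0.05 rad/s and angle between key's own z axis and vertical below 0.1 rad and x of key in the frame of key_tray between -0.035 and 0.035 m and y of key in the frame of key_tray between -0.035 and 0.035 m and z of key in the frame of key_tray below 0.009 m and linear speed of each of key, plate below 0.02 m/s).
It fails at once if the screw is turned (between 0.25 and 1.1 rad) without the key on it and in line within 11 degrees (value of joint screw between 0.25 and 1.1 rad and (angle between the z axis of key and the z axis of screw_top, either way round above 0.2 rad or distance between key_seat and screw_top above 0.014 m)).
It fails at once if a jar, the tube block or the dropper bottle is shoved 25 mm or tipped (distance of any of jar_near, jar_far, tube_block, dropper from where it was at the start of the episode above 0.025 m or angle between any of jar_near, jar_far, tube_block, dropper's own z axis and vertical above 0.3 rad).
It also fails if it takes over 72 s, if anything falls off the work surface, if the arm or the gripper's body presses on something with over 40 N, if the wrist force passes 120 N, or if a joint passes its speed limit or range.

ROBOT

A 6-joint arm with a two-finger parallel gripper is mounted at the origin on the work surface; the furniture and walls round the work are solid. World frame = base frame: x ahead of the robot, y to its left, z up, the work surface at z = 0. Lengths are in mm, angles in rad, forces in N, time in s.
With the tool pointing down it reaches from about 275 to 1000 mm from the base axis. Payload 8.4 kg.
Tool frame: the origin (TCP) lies at the very end of the fingers, on their centre line; the grasp point (between the pads) lies 19 mm behind it; z points along the fingers, y is the direction in which the jaws open and shut (so a half turn about z gives the same grasp; the last joint's range is limited). The gripper opens to 85 mm and grips with 20 to 120 N. Pads are 22 mm wide; open, the fingers measure 114 mm over their backs; the gripper's body (76 mm by 85 mm) begins 54 mm behind the grasp point. The pads swing forward as they close: fully open they stand 13 mm farther back than shut.
Start: joints at [1.302, 0.353, 1.633, -0, 1.155, -0.002], TCP at [164.777, 602.89, 231.281] pointing down, gripper open.
Joint ranges: [-2.63, 2.63], [-0.92, 2.1], [0.06, 2.66], [-1.3, 4.44], [0, 2.69], [-3.02, 3.02]. Speed limits (rad/s): [2.22, 2.22, 2.79, 3.14, 3.14, 3.14].

INTERFACE

Orientations are given as [roll, pitch, yaw] about the fixed x, y, z axes, in that order (R = Rz(yaw) Ry(pitch) Rx(roll)).
In Python, from rig import readout, grab_frame, calibration, r gives the robot as it stands. The module is installed in compiled form; this text tells all that it offers.
- The arm moves only by the tool play_rows, never from a script. Its argument "rows" is a list of rows, each a list of 3 entries, a list of its own where there are three numbers: the closure in counts, from 0 (fully open) to 255 (shut), then the shift along the tool's x, y, z in cm, then the turn, a rotation vector about the tool's x, y, z in rad. In form: [[gripper, [dx, dy, dz], [rx, ry, rz]], ...]. A call has 1 to 12 rows; each row is the pose to reach, as a shift and turn from the pose commanded when the call began, along the tool's axes at that moment; what a row does not reach only later rows make up. A row lasts 1/12 s, in which the tool goes at most 41.7 mm and 7.16 degrees, less where a joint would pass 70% of its speed; a pose out of reach is approached as far as the arm can. A call with a gripper value outside its range is refused whole. The fingers move at their own pace and stop on an object; "squeeze" is the grip in N (left out, the last holds). Time passes only in rows, so rows that repeat a pose let the fingers close. It gives the time, the measured TCP pose, the force and the opening at its end, in the units of the state.
- readout.sense(): the state, without advancing time (a new reading comes with each control period).
- grab_frame(name): name is "scene" or "top" or "wrist"; returns (picture, depth): 480x640x3 uint8, red, green, blue; 480x640 float32, mm along the optical axis (not along the pixel's ray), 0 where there is no reading.
- calibration(name): a dict with "vfov" (degrees; the focal length in pixels is half the picture's height over the tangent of half this angle, whatever the lens; pixels are square), "cx", "cy" (the principal point, pixels), "cam_to_world" (4x4, takes a point from camera to world coordinates). Camera axes: x right, y down, z forward; pixel columns grow to the right and rows downward; lengths in mm; the calibration is good to about 2 mm. A picture is of the moment at which its call begins: read the wrist's pose just before it. calibration takes no time and is no camera call; for the wrist camera it gives the pose at the moment of the call.
- r.sign_off(): hands the job in, once; it reports no verdict.
The state is a dict: "clock": time; "qpos": joint angles; "qvel": joint speeds; "joint_efforts": joint torques, N m; "eef_pos": TCP position; "tcp_rot": TCP orientation; "contact_force": force on the tool from outside, world axes, zero at the start; "wrist_torque": the same for the moment, N m; "opening": opening from 0.0 (shut) to 1.0 (fully open).
Only numpy, scipy, OpenCV 4.12 (cv2) and the standard library are available. Lean on these libraries where they do the work, as an engineer would, in place of code of your own. Each camera call takes 0.05 s, during which the arm holds its last target.

## Working session

There is one attempt and no reset: what is moved stays moved. The work goes in short steps, Python scripts to look and compute and a tool call to move; the robot and the scene stay as the last step left them, time stands still between calls to the robot, and variables do not carry over. Pictures are saved under pics/ and viewed, and the job is handed in when it is done.

Besides the shell and the picture viewer there is one more tool, called after "Request:" by a JSON object that holds its "method" and its "body". play_rows: Moves the arm, as the interface text tells. Its arguments: {"type":"object","properties":{"rows":{"type":"array"},"squeeze":{"type":"number"}},"required":["rows"]}

```bash
mkdir -p pics; ls
python3 - <<'E'
from rig import readout, grab_frame, calibration, r
import cv2, numpy as np
print(readout.sense())
for n in ["scene","top","wrist"]:
    c=calibration(n); im,d=grab_frame(n)
    print(n,c)
    cv2.imwrite(f"pics/{n}0.png",im[:,:,::-1]); np.savez(f"{n}0.npz",im=im,d=d,**{k:np.array(v) for k,v in c.items()})
E
```

```text
pics
{'clock': 0.0, 'qpos': array([ 1.30159099e+00,  3.53662798e-01,  1.63418002e+00, -9.58073660e-06,
        1.15517652e+00, -2.42006309e-03]), 'qvel': array([-1.43294276e-04,  6.20973849e-04, -1.74005159e-05,  5.80666268e-04,
        1.64835520e-03, -1.49925281e-03]), 'joint_efforts': array([-2.76808685e-03, -6.05244970e+01, -3.42059648e+01, -3.52195075e-04,
        9.36981523e-03,  2.06298927e-05]), 'eef_pos': array([164.65283391, 602.40694766, 230.53289152]), 'tcp_rot': array([-3.14016595e+00,  5.30686241e-06,  2.87481125e+00]), 'contact_force': array([-0.28972327,  0.1398696 ,  0.07682844]), 'wrist_torque': array([-0.06502375,  0.00544292, -0.02067768]), 'opening': 0.9996214012202252}
scene {'vfov': 49.747008510716206, 'cx': 312.0720162785988, 'cy': 239.5711490132603, 'cam_to_world': array([[ 8.61038953e-01, -2.44552862e-01,  4.45876461e-01,
        -3.63222192e+01],
       [-5.08514072e-01, -4.22729630e-01,  7.50142052e-01,
        -7.44231680e+02],
       [ 5.03580572e-03, -8.72635982e-01, -4.88345250e-01,
         6.83444076e+02],
       [ 0.00000000e+00,  0.00000000e+00,  0
[... 228 characters left out ...]
       [-9.99681606e-01, -2.39349819e-02,  7.98774087e-03,
         1.71907664e+02],
       [-4.74346312e-03, -1.32655355e-01, -9.91150875e-01,
         1.43972174e+03],
       [ 0.00000000e+00,  0.00000000e+00,  0.00000000e+00,
         1.00000000e+00]])}
wrist {'vfov': 61.053191395400646, 'cx': 322.68189948717446, 'cy': 237.8520633463164, 'cam_to_world': array([[ 2.63529281e-01,  9.31340228e-01,  2.51311953e-01,
         1.00652300e+02],
       [ 9.64650821e-01, -2.54144187e-01, -6.97103031e-02,
         6.20084771e+02],
       [-1.05453742e-03,  2.60798988e-01, -9.65392550e-01,
         3.73543406e+02],
       [ 0.00000000e+00,  0.00000000e+00,  0.00000000e+00,
         1.00000000e+00]])}
```

View pics/scene0.png

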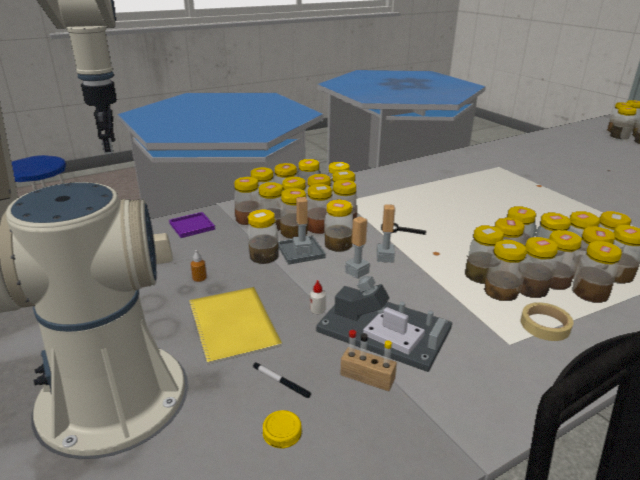

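View pics/top0.png

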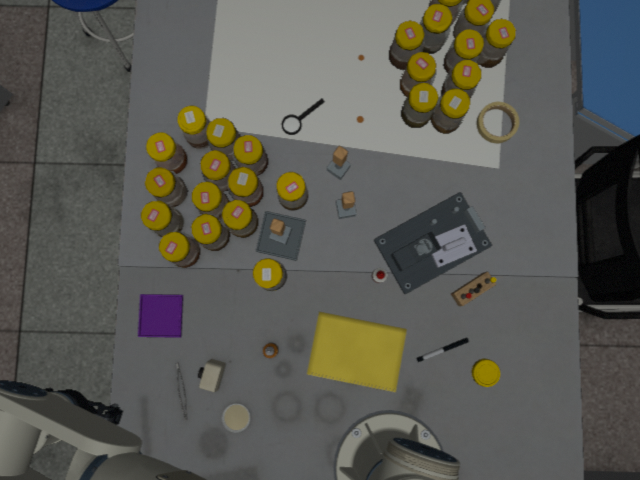

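View pics/wrist0.png

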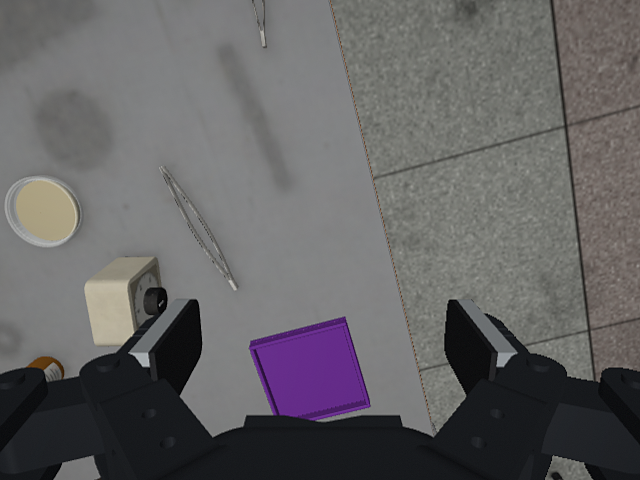

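The top view shows the grey tray with the leftmost key at about (280,235), jars at (268,273) and (292,190), and the fixture at about (433,243). The tube block is at (473,289) and the dropper at (380,275). I'll zoom in on these.

Run:
```python
import cv2
im=cv2.imread('pics/top0.png')
cv2.imwrite('pics/z1.png',cv2.resize(im[180:310,360:510],None,fx=5,fy=4.6,interpolation=cv2.INTER_CUBIC))
cv2.imwrite('pics/z2.png',cv2.resize(im[140:300,230:370],None,fx=5,fy=3.75,interpolation=cv2.INTER_CUBIC)[:, :])
im=cv2.imread('pics/scene0.png')
cv2.imwrite('pics/z3.png',cv2.resize(im[190:390,230:460],None,fx=3,fy=3,interpolation=cv2.INTER_CUBIC))
```

```text
(no output)
```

View pics/z1.png

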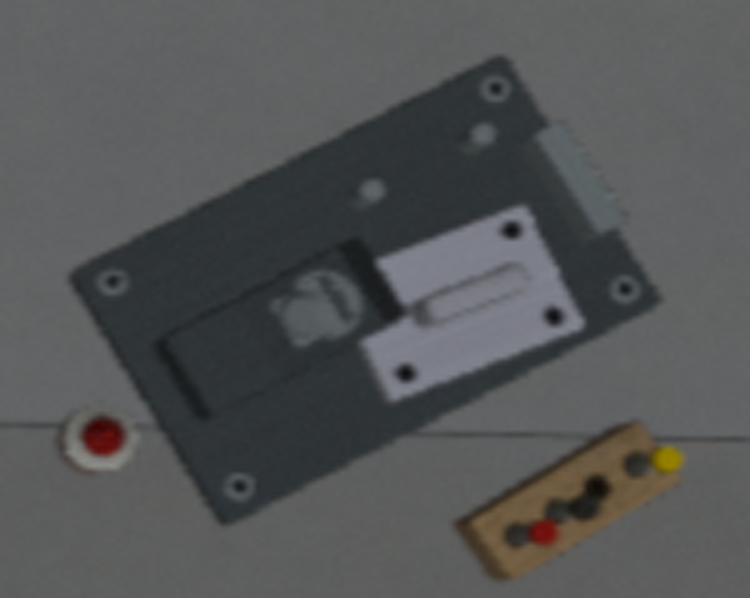

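View pics/z2.png

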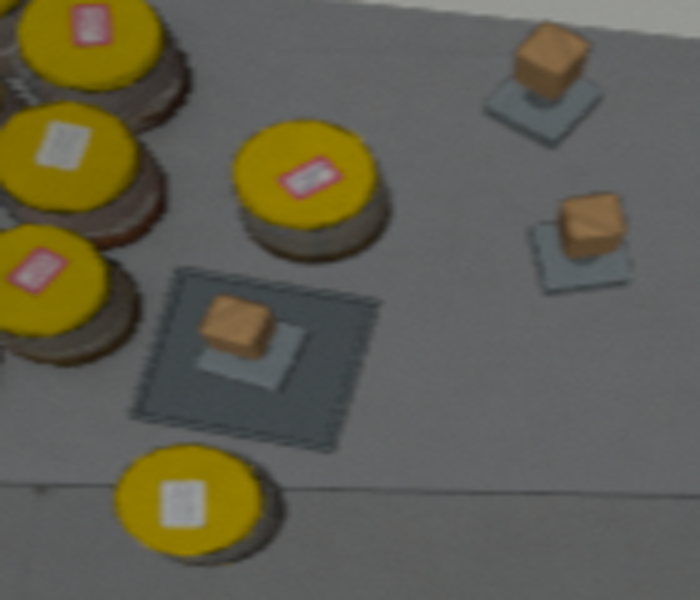

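View pics/z3.png

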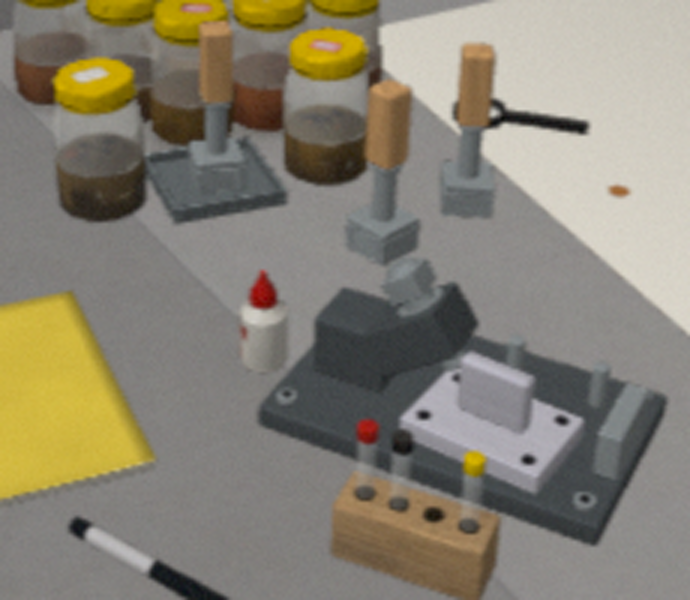

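```bash
cat > h.py <<'E'
import numpy as np, cv2
from scipy.spatial.transform import Rotation as R
def load(n): 
    z=np.load(n); return z['im'],z['d'],{k:z[k] for k in('vfov','cx','cy','cam_to_world')}
def snap(name,tag):
    from rig import readout,grab_frame,calibration
    c=calibration(name); im,d=grab_frame(name)
    cv2.imwrite(f"pics/{tag}.png",im[:,:,::-1]); np.savez(f"{tag}.npz",im=im,d=d,**{k:np.array(v) for k,v in c.items()})
    return im,d,c
def foc(c): return 240/np.tan(np.radians(float(c['vfov']))/2)
def cloud(d,c):
    v,u=np.mgrid[0:480,0:640]; f=foc(c)
    P=np.stack([(u-c['cx'])*d/f,(v-c['cy'])*d/f,d],-1)
    T=c['cam_to_world']; return P@T[:3,:3].T+T[:3,3]
def ray(px,z,c):
    px=np.atleast_2d(np.array(px,float)); f=foc(c); T=c['cam_to_world']
    D=np.stack([(px[:,0]-c['cx'])/f,(px[:,1]-c['cy'])/f,np.ones(len(px))],-1)@T[:3,:3].T
    s=(z-T[2,3])/D[:,2]; return T[:3,3]+D*s[:,None]
def proj(P,c):
    P=np.atleast_2d(P); T=c['cam_to_world']; f=foc(c)
    Q=(P-T[:3,3])@T[:3,:3]; return np.stack([c['cx']+f*Q[:,0]/Q[:,2],c['cy']+f*Q[:,1]/Q[:,2]],-1)
E
python3 - <<'E'
from h import *
im,d,c=load('top0.npz')
W=cloud(d,c)
# bench noise
print('bench z', np.median(W[255:300,300:360,2]), W[255:300,300:360,2].std())
def px(z): return [(360+a/5,180+b/4.6) for a,b in z]
h=ray(px([(112,282),(495,89),(625,289),(239,487)]),18,c); print('holes',h.round(1)); print(h.mean(0), np.linalg.norm(np.diff(h,axis=0),axis=1))
x=h[1]-h[0]+h[2]-h[3]; print('yaw from holes',np.arctan2(x[1],x[0]))
cr=ray(px([(72,272),(505,57),(660,297),(228,523)]),18,c); print(cr.round(1),cr.mean(0)); x=cr[1]-cr[0]+cr[2]-cr[3]; print(np.arctan2(x[1],x[0]),np.linalg.norm(np.diff(cr,axis=0),axis=1))
g=W[150:320,360:520]; m=(abs(g[...,2]-18)<5); 
mm=cv2.morphologyEx(m.astype(np.uint8),cv2.MORPH_OPEN,np.ones((3,3))); n,l,s,_=cv2.connectedComponentsWithStats(mm); k=1+s[1:,4].argmax(); m=l==k
p=g[m]; print(m.sum(),cv2.minAreaRect(p[:,:2].astype(np.float32)))
# tray, z~14
def px2(z): return [(230+a/5,140+b/3.75) for a,b in z]
t=ray(px2([(178,268),(380,298),(332,450),(132,415)]),14,c); print('tray',t.round(1),t.mean(0)); 
x=t[1]-t[0]+t[2]-t[3]; print(np.arctan2(x[1],x[0]))
# key handle top z 150
hs=im[150:300,240:300].astype(int); 
g=W[190:260,240:310]; m=(abs(g[...,2]-150)<6); print(m.sum(), g[m].mean(0), cv2.minAreaRect(g[m][:,:2].astype(np.float32)))
for nm,(u,v) in dict(jn=(268,273),jf=(292,190)).items():
    g=W[v-25:v+25,u-25:u+25]; m=(abs(g[...,2]-123)<6); print(nm,m.sum(),cv2.minEnclosingCircle(g[m][:,:2].astype(np.float32)), g[m].mean(0))
g=W[260:320,440:510]; m=(g[...,2]>85); print('tube',cv2.minAreaRect(g[m][:,:2].astype(np.float32)),g[m][:,2].max())
g=W[260:290,365:395]; m=(g[...,2]>30); print('drop',g[m].mean(0))
E
```

```text
bench z -0.5937838779761933 83.09289047521236
holes [[ 517.6   23.5   18. ]
 [ 623.2 -158.6   18. ]
 [ 519.8 -219.4   18. ]
 [ 413.5  -37.1   18. ]]
[518.54294029 -97.91913217  18.        ] [210.53889139 119.94814212 211.0009374 ]
yaw from holes -1.0439931801756595
[[ 522.3   42.5   18. ]
 [ 640.3 -163.5   18. ]
 [ 516.1 -235.9   18. ]
 [ 395.1  -32.1   18. ]] [518.45045797 -97.24565708  18.        ]
-1.0429472610100632 [237.42956894 143.78972796 237.04206336]
1271 ((546.0843505859375, -61.13337707519531), (69.29385375976562, 202.10780334472656), 28.893266677856445)
tray [[583.4 303.5  14. ]
 [566.3 206.2  14. ]
 [468.5 226.3  14. ]
 [488.4 322.   14. ]] [526.68546053 264.50766544  14.        ]
-1.7603763233328775
139 [530.85462135 265.82393794 149.44956071] ((531.1346435546875, 265.97161865234375), (26.033863067626953, 26.24551010131836), 70.89628601074219)
jn 663 ((429.2900085449219, 284.5256652832031), 32.66160202026367) [429.49578479 284.54267632 122.48517971]
jf 634 ((624.1468505859375, 240.12533569335938), 33.091949462890625) [624.05579336 239.47841595 122.5319767 ]
tube ((367.9516296386719, -28.778045654296875), (33.339420318603516, 406.19354248046875), 14.689294815063477) 1439.7217378773364
drop [432.86573893  35.71662985  88.81353553]
```

```bash
cat >> h.py <<'E'
import json,os
FIX=dict(o=np.array([518.5,-97.7,0]),yaw=-1.0435)
def F(p): # fixture->world
    return R.from_euler('z',FIX['yaw']).apply(p)+FIX['o']
def Finv(p): return R.from_euler('z',-FIX['yaw']).apply(np.asarray(p)-FIX['o'])
def cmd():
    if os.path.exists('cmd.json'):
        j=json.load(open('cmd.json')); return np.array(j['p']),R.from_quat(j['q'])
    return np.array([164.777,602.89,231.281]),R.from_euler('xyz',[np.pi,0,2.8748])
def setcmd(p,r): json.dump(dict(p=list(p),q=list(r.as_quat())),open('cmd.json','w'))
def done(sh,rv): # after a call: last row
    p,r=cmd(); p2=p+r.apply(np.array(sh)*10); r2=r*R.from_rotvec(rv); setcmd(p2,r2); return p2,r2
def to(tp,tr):
    p,r=cmd(); sh=r.inv().apply(tp-p)/10; rv=(r.inv()*tr).as_rotvec()
    print('shift cm',sh.round(2),'rot',rv.round(3),'rows',max(np.linalg.norm(tp-p)/41.7,np.degrees(np.linalg.norm(rv))/7.16).round(1))
def down(yaw): return R.from_euler('xyz',[np.pi,0,yaw])
def state():
    from rig import readout
    s=readout.sense(); p,r=cmd(); print('t',round(s['clock'],2),'pos',s['eef_pos'].round(1),'rot',s['tcp_rot'].round(3),'F',s['contact_force'].round(1),'M',s['wrist_torque'].round(2),'op',round(s['opening'],3),'q',s['qpos'].round(3)); print('cmd',p.round(1),r.as_euler('xyz').round(3)); return s
E
python3 - <<'E'
from h import *
to(F([0,0,260]),down(2.098))
E
```

```text
shift cm [-52.59 -58.25  -2.87] rot [ 0.    -0.     0.777] rows 18.8
```

Request:
{"method": "play_rows", "body": {"rows": [[0,[-52.6,-58.25,-2.85],[0,0,0.777]],[0,[-52.6,-58.25,-2.85],[0,0,0.777]],[0,[-52.6,-58.25,-2.85],[0,0,0.777]],[0,[-52.6,-58.25,-2.85],[0,0,0.777]],[0,[-52.6,-58.25,-2.85],[0,0,0.777]],[0,[-52.6,-58.25,-2.85],[0,0,0.777]],[0,[-52.6,-58.25,-2.85],[0,0,0.777]],[0,[-52.6,-58.25,-2.85],[0,0,0.777]],[0,[-52.6,-58.25,-2.85],[0,0,0.777]],[0,[-52.6,-58.25,-2.85],[0,0,0.777]],[0,[-52.6,-58.25,-2.85],[0,0,0.777]],[0,[-52.6,-58.25,-2.85],[0,0,0.777]]]}}

```text
clock: 1.15
eef_pos: [390.4, 154.9, 249.6]
tcp_rot: [3.141, 0.0, 2.098]
contact_force: [1.2, 0.1, 0.6]
opening: 0.996
```

Run:
```python
from h import *
k=500.4/np.linalg.norm([526,582.5,28.5]); done([-52.6*k,-58.25*k,-2.85*k],[0,0,.777]); state()
to(F([0,0,260]),down(2.098))
```

```text
t 1.15 pos [390.4 154.9 249.6] rot [3.141 0.    2.098] F [1.2 0.1 0.6] M [-0.03  0.01  0.04] op 0.996 q [ 0.374  0.003  2.023  0.     1.115 -0.153]
cmd [390.2 156.5 249.4] [3.142 0.    2.098]
shift cm [-28.42  -1.7   -1.06] rot [-0. -0. -0.] rows 6.8
```

Request:
{"method": "play_rows", "body": {"rows": [[0,[-28.4,-1.7,-1.05],[0,0,0]],[0,[-28.4,-1.7,-1.05],[0,0,0]],[0,[-28.4,-1.7,-1.05],[0,0,0]],[0,[-28.4,-1.7,-1.05],[0,0,0]],[0,[-28.4,-1.7,-1.05],[0,0,0]],[0,[-28.4,-1.7,-1.05],[0,0,0]],[0,[-28.4,-1.7,-1.05],[0,0,0]],[0,[-28.4,-1.7,-1.05],[0,0,0]],[0,[-28.4,-1.7,-1.05],[0,0,0]],[0,[-28.4,-1.7,-1.05],[0,0,0]]]}}

```text
clock: 1.98
eef_pos: [517.6, -97.0, 259.4]
tcp_rot: [-3.141, -0.001, 2.097]
contact_force: [-0.9, 0.6, 0.2]
opening: 0.999
```

Run:
```python
from h import *
done([-28.4,-1.7,-1.05],[0,0,0]); state()
snap('wrist','w1')
```

```text
t 1.98 pos [517.6 -97.  259.4] rot [-3.141e+00 -1.000e-03  2.097e+00] F [-0.9  0.6  0.2] M [ 0.01 -0.01  0.02] op 0.999 q [-0.188  0.173  1.81   0.     1.16  -0.715]
cmd [518.4 -97.5 259.9] [3.142 0.    2.098]
```

View pics/w1.png

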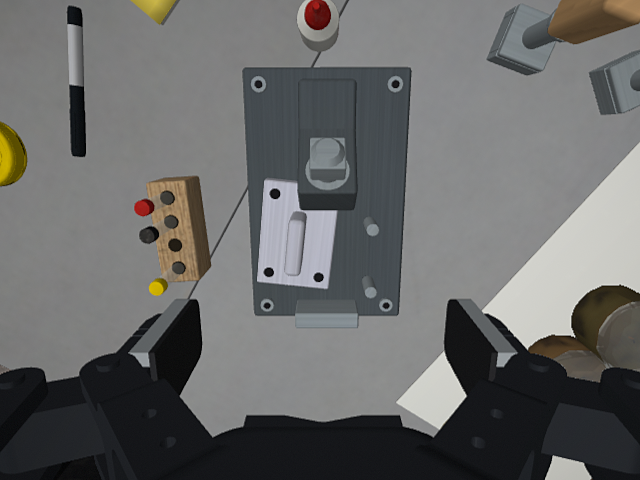

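The wrist picture shows the fixture with base holes at (258,84), (395,84), (386,305) and (267,305). The plate lies at about (297,235) with its bar at (295,243), the screw head is at (327,152) and the dowels are at (372,228) and (370,288).

```bash
python3 - <<'E'
from h import *
im,d,c=load('w1.npz'); W=cloud(d,c)
h=ray([(258.3,84),(395.3,84.3),(386,305.5),(267,305.5)],18,c); print(h.round(1),h.mean(0)); x=(h[3]+h[2]-h[0]-h[1]); print('yaw',np.arctan2(x[1],x[0])); print('fix frame',Finv(h).round(1))
m=(abs(W[...,2]-18)<4); m[:, :230]=0;m[:,420:]=0;m[:55]=0;m[330:]=0
print('base',cv2.minAreaRect(W[m][:,:2].astype(np.float32)))
m=(abs(W[...,2]-34)<3.5); m[:, :240]=0;m[:,345:]=0;m[:170]=0;m[300:]=0
r=cv2.minAreaRect(W[m][:,:2].astype(np.float32)); print('plate34',r, Finv([*r[0],0]))
m2=(abs(W[...,2]-76)<5); m2[:, :275]=0;m2[:,315:]=0;m2[:200]=0;m2[290:]=0
r=cv2.minAreaRect(W[m2][:,:2].astype(np.float32)); print('bar76',m2.sum(),r, Finv([*r[0],0]))
for nm,(a,b,cc,dd) in dict(dow1=(218,236,362,382),dow2=(278,296,360,380)).items():
    g=W[a:b,cc:dd]; k=(g[...,2]>44)&(g[...,2]<56); print(nm,k.sum(),Finv(g[k].mean(0)).round(1))
g=W[295:330,290:365]; k=abs(g[...,2]-52)<4; q=Finv(g[k]); print('stop',np.percentile(q[:,0],[2,50,98]),np.percentile(q[:,1],[2,50,98]))
# screw: cone top etc.
g=W[130:195,300:355]; q=Finv(g.reshape(-1,3)); k=(q[:,2]>100); print('screw max', q[k][:,2].max(), q[k].mean(0), np.percentile(q[k],[2,98],axis=0).round(1))
E
python3 -c "
import cv2
im=cv2.imread('pics/w1.png'); cv2.imwrite('pics/w1z.png',cv2.resize(im[60:330,235:425],None,fx=2.2,fy=2.2,interpolation=cv2.INTER_CUBIC))"
```

```text
[[ 415.4  -35.9   18. ]
 [ 520.7   25.    18. ]
 [ 627.9 -158.9   18. ]
 [ 522.6 -220.1   18. ]] [521.6348116  -97.45145671  18.        ]
yaw -1.0433558269805485
fix frame [[-105.3  -58.    18. ]
 [-105.    63.6   18. ]
 [ 107.9   63.8   18. ]
 [ 107.8  -58.1   18. ]]
base ((520.4241943359375, -96.33027648925781), (150.32354736328125, 239.26834106445312), 30.174531936645508)
plate34 ((511.7850036621094, -136.26560974121094), (70.03112030029297, 100.43001556396484), 23.83088493347168) [ 29.94829269 -25.20906971   0.        ]
bar76 1018 ((509.10443115234375, -127.49346923828125), (18.38130760192871, 66.96615600585938), 17.540273666381836) [ 21.01880505 -23.11141184   0.        ]
dow1 145 [18.9 42.9 49.5]
dow2 127 [78.1 42.9 49.3]
stop [ 99.50554703 106.26425951 114.64261205] [-26.23980706   2.08933948  30.35751437]
screw max 402.423991039097 [-47.0069901    2.34841825 113.16177809] [[-61.2  -9.9 100.5]
 [-31.8  14.8 116.3]]
```

View pics/w1z.png

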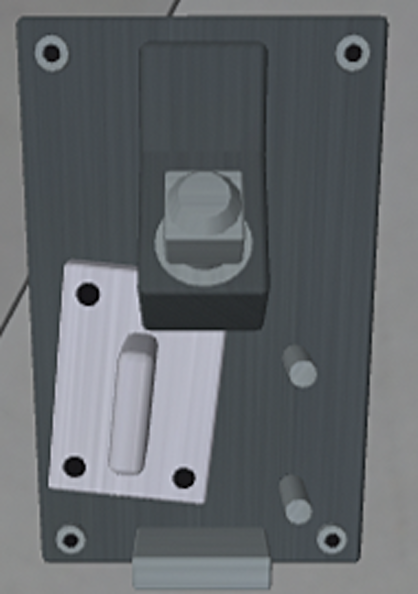

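```bash
sed -i 's/^FIX=.*/FIX=dict(o=np.array([520.2,-96.8,0]),yaw=-1.0433)/' h.py
python3 - <<'E'
from h import *
to(np.array([511.8,-136.3,100]),down(1.987))
to(np.array([511.8,-136.3,43]),down(1.987))
print(Finv([511.8,-136.3,0]))
E
```

```text
shift cm [-3.02 -2.52 15.99] rot [-0.    -0.     0.111] rows 3.9
shift cm [-3.02 -2.52 21.69] rot [-0.    -0.     0.111] rows 5.3
[ 29.90244598 -27.14136556   0.        ]
```

Request:
{"method": "play_rows", "body": {"rows": [[120,[-3.0,-2.5,8],[0,0,0.11]],[120,[-3.0,-2.5,12],[0,0,0.11]],[120,[-3.0,-2.5,16],[0,0,0.11]],[120,[-3.0,-2.5,16],[0,0,0.11]],[120,[-3.0,-2.5,16],[0,0,0.11]],[120,[-3.0,-2.5,16],[0,0,0.11]]]}}

```text
clock: 2.53
eef_pos: [509.9, -134.2, 99.0]
tcp_rot: [-3.138, -0.003, 1.989]
contact_force: [0.5, -0.3, 0.3]
opening: 0.526
```

Run:
```python
from h import *
done([-3,-2.5,16],[0,0,.11]); state(); snap('wrist','w2')
to(np.array([511.8,-136.3,43]),down(1.987))
```

```text
t 2.53 pos [ 509.9 -134.2   99. ] rot [-3.138e+00 -3.000e-03  1.989e+00] F [ 0.5 -0.3  0.3] M [-0.01 -0.01  0.03] op 0.526 q [-0.26   0.376  1.948  0.     0.822 -0.678]
cmd [ 511.8 -136.    99.9] [ 3.142 -0.     1.988]
shift cm [-0.03 -0.02  5.69] rot [-0.    -0.     0.001] rows 1.4
```

View pics/w2.png

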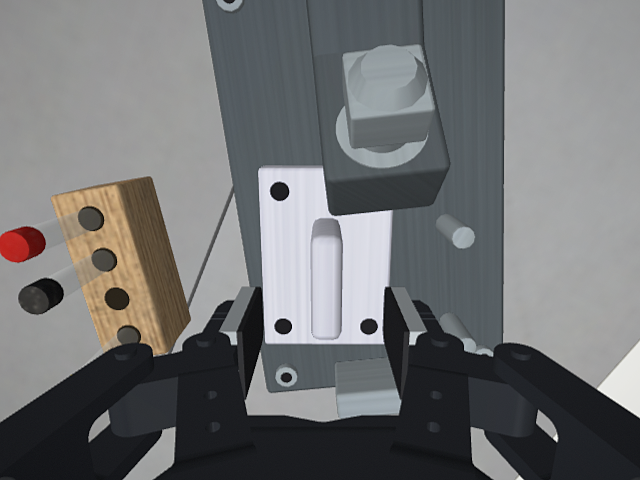

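The bar is at (326,280), centred between the pads at columns 262 and 385. I'll go down and grip it.

Request:
{"method": "play_rows", "body": {"rows": [[120,[0,0,2.8],[0,0,0]],[120,[0,0,5.7],[0,0,0]],[120,[0,0,5.7],[0,0,0]],[120,[0,0,5.7],[0,0,0]],[230,[0,0,5.7],[0,0,0]],[230,[0,0,5.7],[0,0,0]],[230,[0,0,5.7],[0,0,0]],[230,[0,0,5.7],[0,0,0]],[230,[0,0,5.7],[0,0,0]],[230,[0,0,5.7],[0,0,0]]], "squeeze": 30}}

```text
clock: 3.42
eef_pos: [513.3, -135.9, 45.2]
tcp_rot: [3.139, 0.002, 1.988]
contact_force: [-0.2, 1.6, 9.7]
opening: 0.156
```

Run:
```python
from h import *
done([0,0,5.7],[0,0,0]); state()
p,r=cmd(); print(Finv(p))
to(F([44,-6,43]),down(-1.0433+np.pi))
to(F([50,0,43]),down(-1.0433+np.pi))
```

```text
t 3.42 pos [ 513.3 -135.9   45.2] rot [3.139e+00 2.000e-03 1.988e+00] F [-0.2  1.6  9.7] M [0.17 0.25 0.04] op 0.156 q [-0.262  0.463  1.973  0.     0.702 -0.679]
cmd [ 511.8 -136.    42.9] [ 3.142 -0.     1.988]
[ 29.66430155 -26.95564394  42.93999942]
shift cm [-1.19  2.24 -0.01] rot [-0.   -0.   -0.11] rows 0.9
shift cm [-1.72  2.9  -0.01] rot [-0.   -0.   -0.11] rows 0.9
```

Request:
{"method": "play_rows", "body": {"rows": [[230,[-0.2,0.4,-0.2],[0,0,-0.02]],[230,[-0.4,0.8,-0.2],[0,0,-0.04]],[230,[-0.6,1.2,-0.2],[0,0,-0.06]],[230,[-0.8,1.6,-0.2],[0,0,-0.08]],[230,[-1.0,1.9,-0.2],[0,0,-0.1]],[230,[-1.2,2.2,-0.2],[0,0,-0.11]],[230,[-1.2,2.2,-0.2],[0,0,-0.11]],[230,[-1.2,2.2,-0.2],[0,0,-0.11]]]}}

```text
clock: 4.08
eef_pos: [537.0, -137.8, 45.2]
tcp_rot: [-3.142, 0.0, 2.099]
contact_force: [-2.4, -0.2, 6.1]
opening: 0.157
```

Run:
```python
from h import *
done([-1.2,2.2,-.2],[0,0,-.11]); s=state()
p,r=cmd(); print(Finv(p),Finv(s['eef_pos']))
to(F([50,0,43]),down(-1.0433+np.pi))
im,d,c=snap('wrist','w3')
```

```text
t 4.08 pos [ 537.  -137.8   45.2] rot [-3.142  0.     2.099] F [-2.4 -0.2  6.1] M [0.05 0.24 0.05] op 0.157 q [-0.254  0.491  1.919 -0.     0.731 -0.782]
cmd [ 536.8 -138.1   44.9] [ 3.142 -0.     2.098]
[44.01701948 -6.41301782 44.93999942] [43.8574258  -6.08772844 45.24673699]
shift cm [-0.6   0.64  0.19] rot [-0. -0. -0.] rows 0.2
```

View pics/w3.png

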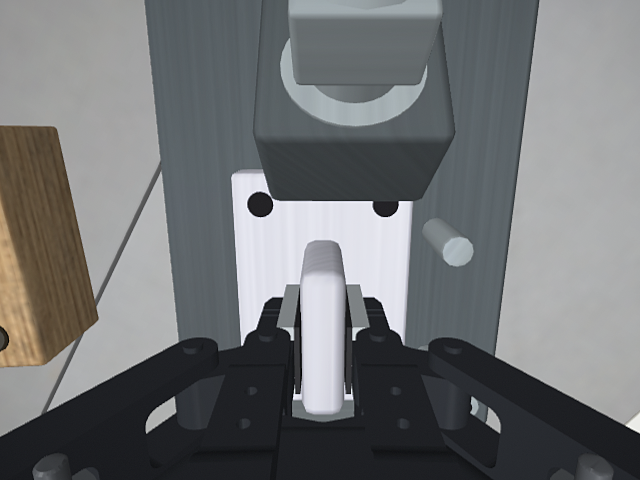

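The plate moved with the bar and is now square to the fixture. Next I'll creep it against the end stop.

Request:
{"method": "play_rows", "body": {"rows": [[230,[-0.1,0.1,0],[0,0,0]],[230,[-0.2,0.2,0],[0,0,0]],[230,[-0.3,0.3,0],[0,0,0]],[230,[-0.4,0.4,0],[0,0,0]],[230,[-0.5,0.5,0],[0,0,0]],[230,[-0.5,0.5,0],[0,0,0]]]}}

```text
clock: 4.63
eef_pos: [543.0, -139.3, 45.3]
tcp_rot: [-3.14, -0.001, 2.099]
contact_force: [-5.4, 1.9, 10.3]
opening: 0.162
```

```bash
cat >> h.py <<'E'
def fs():
    s=state(); p,r=cmd(); print('fix cmd',Finv(p).round(1),'meas',Finv(s['eef_pos']).round(1),'Ffix',R.from_euler('z',-FIX['yaw']).apply(s['contact_force']).round(1))
    return s
E
python3 - <<'E'
from h import *
done([-.5,.5,0],[0,0,0]); fs()
E
```

```text
t 4.63 pos [ 543.  -139.3   45.3] rot [-3.140e+00 -1.000e-03  2.099e+00] F [-5.4  1.9 10.3] M [ 0.2   0.65 -0.06] op 0.162 q [-0.254  0.499  1.905  0.     0.74  -0.782]
cmd [ 543.7 -139.9   44.9] [ 3.142 -0.     2.098]
fix cmd [49.  -1.4 44.9] meas [48.2 -1.7 45.3] Ffix [-4.4 -3.7 10.3]
```

Request:
{"method": "play_rows", "body": {"rows": [[230,[-0.05,0.05,0],[0,0,0]],[230,[-0.1,0.1,0],[0,0,0]],[230,[-0.15,0.15,0],[0,0,0]],[230,[-0.2,0.2,0],[0,0,0]],[230,[-0.2,0.2,0],[0,0,0]]]}}

```text
clock: 5.05
eef_pos: [545.5, -139.9, 45.2]
tcp_rot: [-3.14, -0.002, 2.099]
contact_force: [-6.3, 1.0, 10.0]
opening: 0.157
```

Run:
```python
from h import *
done([-.2,.2,0],[0,0,0]); fs()
```

```text
t 5.05 pos [ 545.5 -139.9   45.2] rot [-3.140e+00 -2.000e-03  2.099e+00] F [-6.3  1.  10. ] M [ 0.15  0.75 -0.05] op 0.157 q [-0.254  0.502  1.899  0.     0.743 -0.782]
cmd [ 546.4 -140.6   44.9] [ 3.142 -0.     2.098]
fix cmd [51.   0.6 44.9] meas [50.   0.1 45.2] Ffix [-4.  -4.9 10. ]
```

Request:
{"method": "play_rows", "body": {"rows": [[230,[-0.05,0.05,0],[0,0,0]],[230,[-0.1,0.1,0],[0,0,0]],[230,[-0.15,0.15,0],[0,0,0]],[230,[-0.2,0.2,0],[0,0,0]],[230,[-0.2,0.2,0],[0,0,0]]]}}

```text
clock: 5.47
eef_pos: [545.6, -139.9, 45.2]
tcp_rot: [-3.137, -0.005, 2.098]
contact_force: [-16.1, 4.9, 20.3]
opening: 0.16
```

Run:
```python
from h import *
done([-.2,.2,0],[0,0,0]); fs()
```

```text
t 5.47 pos [ 545.6 -139.9   45.2] rot [-3.137 -0.005  2.098] F [-16.1   4.9  20.3] M [ 0.64  2.07 -0.13] op 0.16 q [-0.254  0.504  1.894  0.     0.751 -0.782]
cmd [ 549.1 -141.3   44.9] [ 3.142 -0.     2.098]
fix cmd [53.   2.6 44.9] meas [50.   0.3 45.2] Ffix [-12.4 -11.4  20.3]
```

The plate stops at fixture coordinates (50, 0.3) with about 12 N on both stops. I'll release it and check.

Request:
{"method": "play_rows", "body": {"rows": [[170,[0,0,0],[0,0,0]],[170,[0,0,0],[0,0,0]],[170,[0.2,-0.2,0],[0,0,0]],[170,[0.3,-0.25,0],[0,0,0]],[170,[0.3,-0.25,-2],[0,0,0]],[170,[0.3,-0.25,-5],[0,0,0]],[170,[0.3,-0.25,-9],[0,0,0]],[170,[4,-0.25,-13],[0,0,0]],[170,[5,-0.25,-13],[0,0,0]],[170,[5,-0.25,-13],[0,0,0]],[170,[5,-0.25,-13],[0,0,0]]]}}

```text
clock: 6.38
eef_pos: [521.8, -98.6, 175.6]
tcp_rot: [3.14, 0.001, 2.099]
contact_force: [0.4, 0.0, -0.6]
opening: 0.336
```

Run:
```python
from h import *
done([5,-.25,-13],[0,0,0]); fs(); snap('wrist','w4')
```

```text
t 6.38 pos [521.8 -98.6 175.6] rot [3.140e+00 1.000e-03 2.099e+00] F [ 0.4  0.  -0.6] M [-0.01 -0.02  0.01] op 0.336 q [-0.19   0.271  1.889 -0.     0.98  -0.718]
cmd [521.8 -99.4 174.9] [ 3.142 -0.     2.098]
fix cmd [3.000e+00 1.000e-01 1.749e+02] meas [  2.4   0.5 175.6] Ffix [ 0.2  0.4 -0.6]
```

View pics/w4.png

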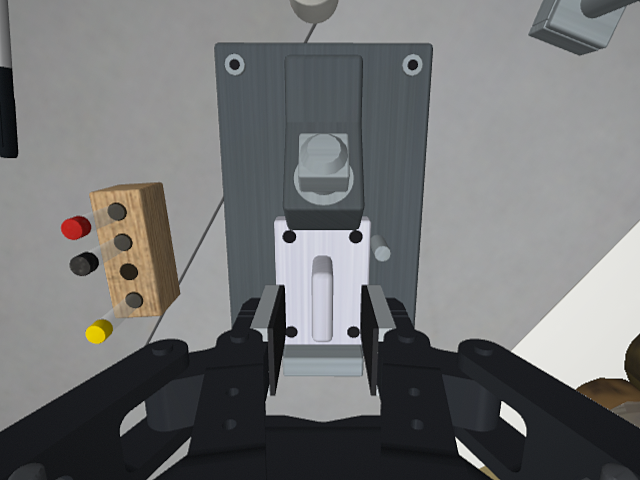

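```bash
cat >> h.py <<'E'
a35=np.radians(35)
SR=np.array([[np.cos(a35),0,-np.sin(a35)],[0,1,0],[np.sin(a35),0,np.cos(a35)]]) # columns: x,y,z of screw in fixture
def S(p,sink=0): # screw_top frame -> world
    return F(np.array([-54,0,111.])+ (np.atleast_2d(p)-[0,0,sink])@SR.T)
E
python3 - <<'E'
from h import *
for n in ['w1','w4']:
    im,d,c=load(n+'.npz')
    big=cv2.resize(im[:,:,::-1],None,fx=4,fy=4,interpolation=cv2.INTER_CUBIC)
    def dots(P,col):
        for u,v in proj(P,c): cv2.circle(big,(int(u*4+2),int(v*4+2)),4,col,-1)
    dots(S([[13,13,-5],[13,-13,-5],[-13,13,-5],[-13,-13,-5]]),(0,0,255))
    dots(S([[13,13,-23],[13,-13,-23],[-13,13,-23],[-13,-13,-23]]),(0,255,255))
    dots(S([[0,0,0]]),(0,255,0))
    dots(F(np.array([[20,41,50],[80,41,50],[100,30,52],[100,-30,52],[-105,60,18],[-105,-60,18],[120,75,18],[-120,75,18],[-120,-75,18],[120,-75,18.]])),(255,0,255))
    dots(F(np.array([[0,35,34],[100,35,34],[100,-35,34],[0,-35,34.]])),(255,128,0))
    x0,y0,x1,y1=(235,60,425,330) if n=='w1' else (210,35,440,385)
    o=big[y0*4:y1*4,x0*4:x1*4]; k=min(800/o.shape[1],600/o.shape[0]); cv2.imwrite(f'pics/{n}d.png',cv2.resize(o,None,fx=k,fy=k,interpolation=cv2.INTER_AREA))
E
```

```text
(no output)
```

View pics/w1d.png

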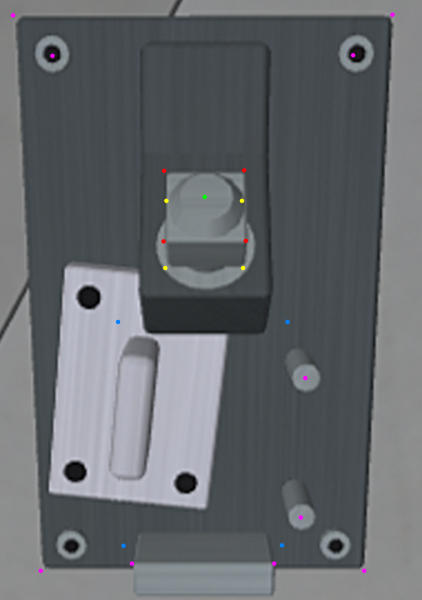

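View pics/w4d.png

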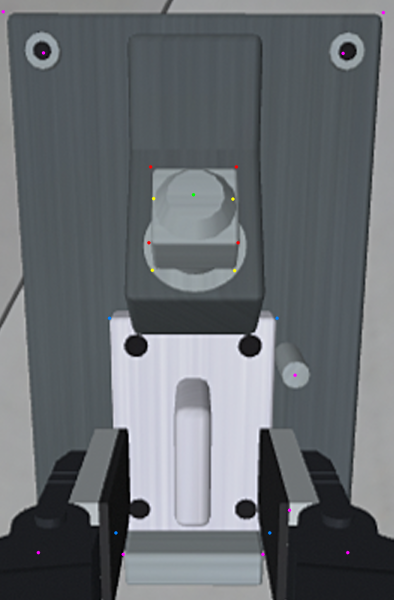

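The overlay fits within about 1 mm, and the plate looks seated within about 1 mm. I'll take one clean check from higher up, on the way to the key.

Request:
{"method": "play_rows", "body": {"rows": [[0,[0,0,-4],[0,0,0]],[0,[0,0,-8.5],[0,0,0]],[0,[0,0,-8.5],[0,0,0]],[0,[0,0,-8.5],[0,0,0]],[0,[0,0,-8.5],[0,0,0]]]}}

```text
clock: 6.85
eef_pos: [521.6, -99.5, 258.8]
tcp_rot: [-3.141, -0.001, 2.097]
contact_force: [-0.0, 0.1, -0.1]
opening: 0.992
```

Run:
```python
from h import *
done([0,0,-8.5],[0,0,0]); fs(); im,d,c=snap('wrist','w5'); W=cloud(d,c)
m=(abs(W[...,2]-34)<3.5); m[:, :255]=0;m[:,362]=0;m[:,380:]=0;m[:170]=0;m[320:]=0
m=cv2.morphologyEx(m.astype(np.uint8),cv2.MORPH_OPEN,np.ones((5,5)))>0
r=cv2.minAreaRect(W[m][:,:2].astype(np.float32)); print('plate',r,Finv([*r[0],0]))
m=(abs(W[...,2]-18)<3.5); m[:, :220]=0;m[:,425:]=0;m[:50]=0;m[335:]=0
m=cv2.morphologyEx(m.astype(np.uint8),cv2.MORPH_OPEN,np.ones((3,3)))>0
r=cv2.minAreaRect(W[m][:,:2].astype(np.float32)); print('base',r,Finv([*r[0],0]))
cv2.imwrite('pics/w5z.png',cv2.resize(im[60:330,235:425,::-1],None,fx=2.2,fy=2.2,interpolation=cv2.INTER_CUBIC))
# key approach
to(np.array([531,266,300]),down(2.81))
```

```text
t 6.85 pos [521.6 -99.5 258.8] rot [-3.141e+00 -1.000e-03  2.097e+00] F [-0.   0.1 -0.1] M [ 0.01  0.   -0.  ] op 0.992 q [-0.191  0.18   1.802 -0.     1.16  -0.718]
cmd [521.8 -99.4 259.9] [ 3.142 -0.     2.098]
fix cmd [3.000e+00 1.000e-01 2.599e+02] meas [ 3.000e+00 -2.000e-01  2.588e+02] Ffix [-0.1  0.1 -0.1]
plate ((545.2138061523438, -140.21923828125), (70.0594482421875, 101.03414154052734), 30.10061264038086) [50.10850255 -0.24232937  0.        ]
base ((520.267333984375, -96.00016784667969), (150.17601013183594, 239.3802947998047), 30.149866104125977) [-0.657217    0.46079405  0.        ]
shift cm [31.12 19.17 -4.01] rot [-0.    -0.    -0.712] rows 8.8
```

View pics/w5z.png

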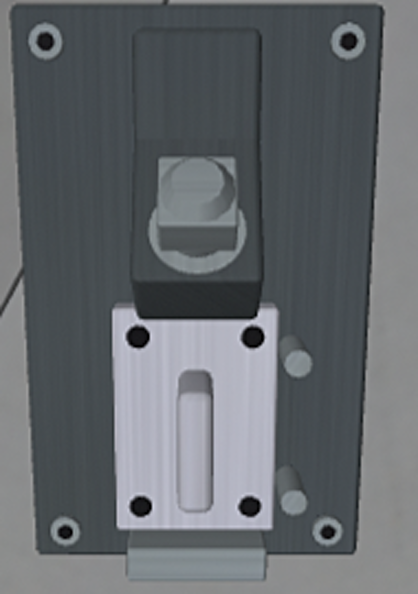

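The plate measures (50.1, −0.2) mm in the fixture frame and is square. Now to the key.

Request:
{"method": "play_rows", "body": {"rows": [[0,[31,19.2,-4],[0,0,-0.71]],[0,[31,19.2,-4],[0,0,-0.71]],[0,[31,19.2,-4],[0,0,-0.71]],[0,[31,19.2,-4],[0,0,-0.71]],[0,[31,19.2,-4],[0,0,-0.71]],[0,[31,19.2,-4],[0,0,-0.71]],[0,[31,19.2,-4],[0,0,-0.71]],[0,[31,19.2,-4],[0,0,-0.71]],[0,[31,19.2,-4],[0,0,-0.71]],[0,[31,19.2,-4],[0,0,-0.71]],[0,[31,19.2,-4],[0,0,-0.71]],[0,[31,19.2,-4],[0,0,-0.71]]]}}

```text
clock: 7.9
eef_pos: [531.0, 264.9, 297.9]
tcp_rot: [-3.139, -0.002, 2.808]
contact_force: [-0.0, -0.2, 0.9]
opening: 0.998
```

Run:
```python
from h import *
done([31,19.2,-4],[0,0,-.71]); state(); im,d,c=snap('wrist','w6'); W=cloud(d,c)
m=(abs(W[...,2]-150)<4)&(np.hypot(W[...,0]-531,W[...,1]-266)<30)
print(m.sum(),cv2.minAreaRect(W[m][:,:2].astype(np.float32)),W[m].mean(0))
m=(abs(W[...,2]-14)<4)&(np.hypot(W[...,0]-527,W[...,1]-264)<90)
print('tray',m.sum(),cv2.minAreaRect(W[m][:,:2].astype(np.float32)))
for q in ([429,284],[624,240]):
    m=(abs(W[...,2]-122)<4)&(np.hypot(W[...,0]-q[0],W[...,1]-q[1])<50); 
    if m.sum()>5: print('jar',m.sum(),cv2.minEnclosingCircle(W[m][:,:2].astype(np.float32)))
```

```text
t 7.9 pos [531.  264.9 297.9] rot [-3.139e+00 -2.000e-03  2.808e+00] F [-0.  -0.2  0.9] M [-0.03  0.   -0.05] op 0.998 q [ 4.600e-01  2.500e-01  1.625e+00 -1.000e-03  1.270e+00 -7.770e-01]
cmd [531.8 265.1 299.9] [3.142 0.    2.808]
1151 ((532.4144897460938, 266.56658935546875), (25.385961532592773, 25.185989379882812), 70.59208679199219) [531.93775172 266.64586176 149.70965175]
tray 1530 ((541.3045043945312, 279.72320556640625), (134.5245361328125, 147.3963165283203), 76.80120849609375)
jar 6462 ((430.279541015625, 285.5259094238281), 32.711456298828125)
jar 4121 ((625.4443359375, 239.82333374023438), 33.22693634033203)
```

View pics/w6.png

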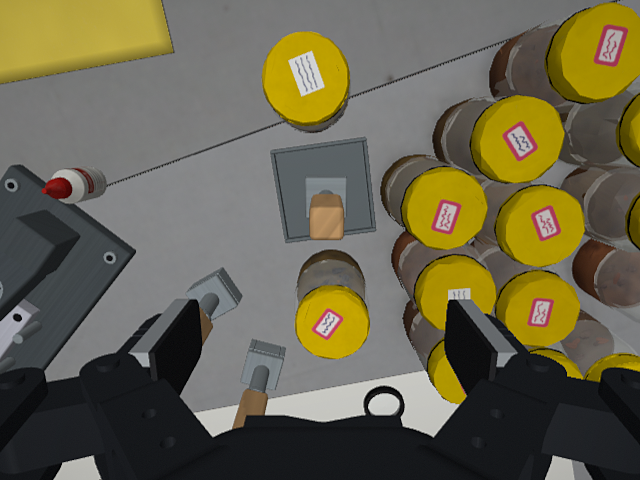

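Run:
```python
from h import *
im,d,c=load('w6.npz'); W=cloud(d,c)
t=ray([(271,150.5),(366.5,138.5),(375.5,231),(287,243)],14,c); print('tray',t.round(1),t.mean(0).round(1)); 
e=t[3]-t[0]+t[2]-t[1]; print('x axis yaw',np.arctan2(e[1],e[0])); e=t[0]-t[1]+t[3]-t[2]; print('y axis yaw-90',np.arctan2(e[1],e[0])-np.pi/2)
for (a,b,cc,dd) in ((165,250,400,490),(255,330,415,495)):
    g=W[a:b,cc:dd]; m=abs(g[...,2]-122)<4; print(cv2.minEnclosingCircle(g[m][:,:2].astype(np.float32)))
to(np.array([532.2,266.6,190]),down(2.803)); to(np.array([532.2,266.6,106]),down(2.803))
```

```text
tray [[471.2 228.5  14. ]
 [491.9 324.8  14. ]
 [587.7 304.8  14. ]
 [569.1 209.7  14. ]] [530. 267.  14.]
x axis yaw -0.1978995117988886
y axis yaw-90 -3.34362710119295
((557.1954956054688, 364.89642333984375), 39.49031448364258)
((633.3438720703125, 347.3268737792969), 33.61567687988281)
shift cm [1.000e-02 1.500e-01 1.099e+01] rot [-0.    -0.     0.005] rows 2.6
shift cm [1.000e-02 1.500e-01 1.939e+01] rot [-0.    -0.     0.005] rows 4.7
```

Wrist view: the handle top is at (326,215), the tray around (322,190), and the fingers have room on both sides. Descending.

Request:
{"method": "play_rows", "body": {"rows": [[75,[0,0.15,4],[0,0,0]],[75,[0,0.15,8],[0,0,0]],[75,[0,0.15,11],[0,0,0]],[75,[0,0.15,12.5],[0,0,0]],[75,[0,0.15,12.5],[0,0,0]],[75,[0,0.15,12.5],[0,0,0]]]}}

```text
clock: 8.45
eef_pos: [531.9, 265.4, 174.3]
tcp_rot: [-3.14, -0.001, 2.806]
contact_force: [1.1, 1.4, -0.3]
opening: 0.703
```

Run:
```python
from h import *
done([0,.15,12.5],[0,0,0]); state(); snap('wrist','w7')
to(np.array([532.2,266.6,106]),down(2.803))
```

```text
t 8.45 pos [531.9 265.4 174.3] rot [-3.140e+00 -1.000e-03  2.806e+00] F [ 1.1  1.4 -0.3] M [-0.03 -0.07  0.02] op 0.703 q [ 0.46   0.367  1.752 -0.     1.025 -0.775]
cmd [532.3 266.6 174.9] [3.142 0.    2.808]
shift cm [ 0.01 -0.    6.89] rot [-0.    -0.     0.005] rows 1.7
```

View pics/w7.png

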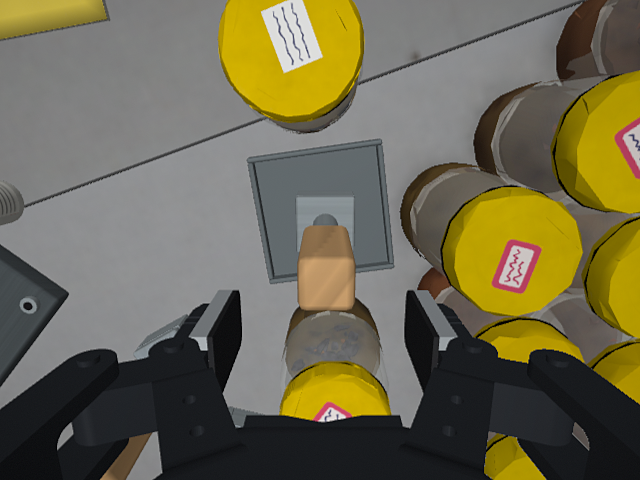

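The handle is at (326,282), between the pads (columns 240 and 407). I'll descend and grip.

Request:
{"method": "play_rows", "body": {"rows": [[75,[0,0,3.5],[0,0,0.005]],[75,[0,0,6.8],[0,0,0.005]],[75,[0,0,6.8],[0,0,0.005]],[75,[0,0,6.8],[0,0,0.005]],[220,[0,0,6.8],[0,0,0.005]],[220,[0,0,6.8],[0,0,0.005]],[220,[0,0,6.8],[0,0,0.005]],[220,[0,0,6.8],[0,0,0.005]],[220,[0,0,6.8],[0,0,0.005]],[220,[0,0,6.8],[0,0,0.005]]], "squeeze": 80}}

```text
clock: 9.33
eef_pos: [533.5, 267.3, 109.3]
tcp_rot: [3.14, 0.003, 2.803]
contact_force: [-1.4, -2.2, 8.4]
opening: 0.294
```

Run:
```python
from h import *
done([0,0,6.8],[0,0,.005]); state()
```

```text
t 9.33 pos [533.5 267.3 109.3] rot [3.140e+00 3.000e-03 2.803e+00] F [-1.4 -2.2  8.4] M [-0.43  0.18 -0.02] op 0.294 q [ 4.620e-01  4.470e-01  1.797e+00 -1.000e-03  8.940e-01 -7.700e-01]
cmd [532.3 266.6 106.9] [3.142 0.    2.803]
```

Request:
{"method": "play_rows", "body": {"rows": [[220,[0,0,-0.5],[0,0,0]],[220,[0,0,-1.5],[0,0,0]],[220,[0,0,-4],[0,0,0]],[220,[0,0,-8],[0,0,0]],[220,[0,0,-12],[0,0,0]],[220,[0,0,-16],[0,0,0]],[220,[0,0,-20],[0,0,0]],[220,[0,0,-20],[0,0,0]],[220,[0,0,-20],[0,0,0]]], "squeeze": 100}}

```text
clock: 10.08
eef_pos: [533.3, 267.6, 310.8]
tcp_rot: [3.137, 0.004, 2.803]
contact_force: [-0.7, 0.1, -3.4]
opening: 0.293
```

```bash
cat >> h.py <<'E'
RT=R.from_euler('z',FIX['yaw'])*R.from_matrix(np.array([[-np.cos(a35),0,np.sin(a35)],[0,1,0],[-np.sin(a35),0,-np.cos(a35)]]))
E
python3 - <<'E'
from h import *
done([0,0,-20],[0,0,0]); state()
snap('wrist','w8'); snap('scene','s8')
print(S([0,0,83.3+110]).round(1)); to(S([0,0,83.3+110])[0],RT)
E
```

```text
t 10.08 pos [533.3 267.6 310.8] rot [3.137 0.004 2.803] F [-0.7  0.1 -3.4] M [-0.02 -0.    0.  ] op 0.293 q [ 0.462  0.24   1.609  0.     1.286 -0.77 ]
cmd [532.3 266.6 306.9] [3.142 0.    2.803]
[[437.2  45.7 269.3]]
shift cm [  1.63 -24.     3.76] rot [ 0.215 -0.585  0.682] rows 7.4
```

View pics/w8.png

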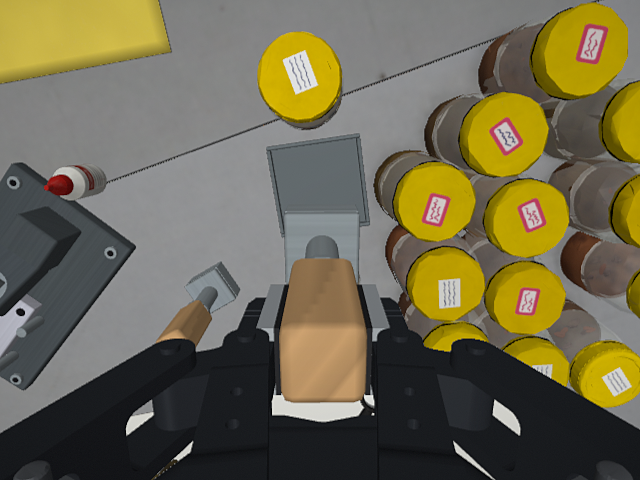

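View pics/s8.png

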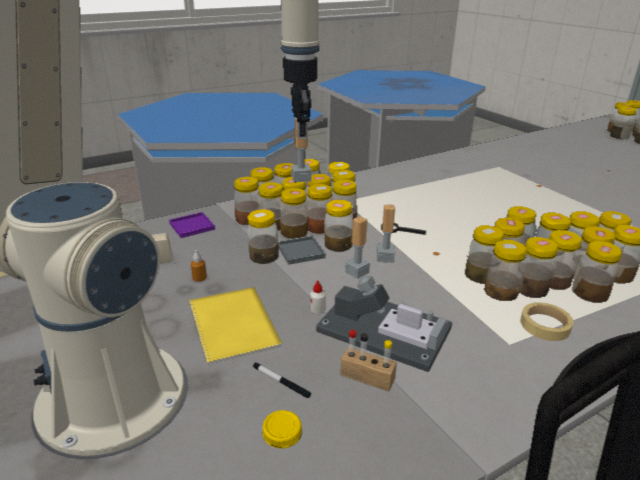

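Run:
```python
from h import *
state()
im,d,c=load('w8.npz'); W=cloud(d,c); T=R.from_euler('xyz',[3.137,.004,2.803]); tc=np.array([533.3,267.6,310.8])
P=T.inv().apply((W-tc).reshape(-1,3)).reshape(W.shape)
# socket top face & handle in tool frame
for nm,(a,b,cc,dd) in dict(handle_top=(330,395,280,365),sock=(210,240,285,360),shank=(238,256,308,337)).items():
    g=P[a:b,cc:dd].reshape(-1,3); print(nm,np.median(g,axis=0).round(1),np.percentile(g,[3,97],axis=0).round(1).tolist())
```

```text
t 10.18 pos [531.5 266.7 306.6] rot [-3.141e+00 -1.000e-03  2.803e+00] F [-0.1 -0.5 -2.5] M [-0.02  0.02  0.03] op 0.294 q [ 0.462  0.244  1.613  0.     1.285 -0.77 ]
cmd [532.3 266.6 306.9] [3.142 0.    2.803]
handle_top [  2.4  -0.3 -40.7] [[-7.7, -11.8, -41.9], [11.6, 11.1, -39.0]]
sock [15.1 -0.5 75.2] [[7.1, -19.9, 72.7], [21.6, 18.9, 83.5]]
shank [ 8.6 -0.5 55.3] [[5.6, -7.6, 28.3], [12.5, 6.7, 74.7]]
```

Key is in hand, weighing about 2.5 N, with its origin 105 mm ahead of the TCP. Moving to the tilted pre-pose above the screw.

Request:
{"method": "play_rows", "body": {"rows": [[220,[0,-4,0],[0.022,-0.0585,0.068]],[220,[0.2,-7,0.4],[0.054,-0.146,0.17]],[220,[0.4,-10,0.9],[0.086,-0.234,0.273]],[220,[0.6,-13,1.4],[0.118,-0.322,0.375]],[220,[0.8,-16,2],[0.15,-0.41,0.477]],[220,[1.1,-19,2.6],[0.183,-0.497,0.58]],[220,[1.4,-22,3.2],[0.204,-0.556,0.648]],[220,[1.6,-24,3.8],[0.215,-0.585,0.682]],[220,[1.6,-24,3.8],[0.215,-0.585,0.682]],[220,[1.6,-24,3.8],[0.215,-0.585,0.682]],[220,[1.6,-24,3.8],[0.215,-0.585,0.682]],[220,[1.6,-24,3.8],[0.215,-0.585,0.682]]]}}

```text
clock: 11.18
eef_pos: [437.9, 46.5, 269.0]
tcp_rot: [3.141, 0.61, 2.099]
contact_force: [0.4, 0.1, -3.5]
opening: 0.293
```

```bash
cat >> h.py <<'E'
def ss():
    s=state(); m=R.from_euler('xyz',s['tcp_rot']); A=R.from_euler('z',FIX['yaw'])*R.from_matrix(SR)
    loc=A.inv().apply(s['eef_pos']-S([0,0,0])[0]); p,r=cmd(); lc=A.inv().apply(p-S([0,0,0])[0])
    print('TCP in screw frame meas',loc.round(1),'cmd',lc.round(1),'F in tool',m.inv().apply(s['contact_force']).round(1),'rot err',(RT.inv()*m).as_rotvec().round(3)); return s
E
python3 - <<'E'
from h import *
done([1.6,-24,3.8],[.215,-.585,.682]); ss(); snap('wrist','w9'); snap('scene','s9')
E
```

```text
t 11.18 pos [437.9  46.5 269. ] rot [3.141 0.61  2.099] F [ 0.4  0.1 -3.5] M [0.54 0.3  0.01] op 0.293 q [ 0.564  0.025  2.106 -0.682  1.139  0.37 ]
cmd [437.5  45.5 268.9] [3.142 0.611 2.098]
TCP in screw frame meas [ -0.5   1.  193.2] cmd [ -0.    0.2 192.8] F in tool [1.9 0.4 3. ] rot err [-0.001  0.001 -0.001]
```

View pics/w9.png

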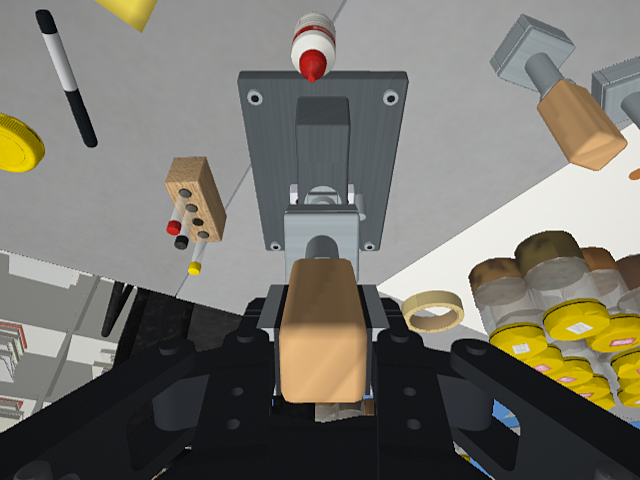

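View pics/s9.png

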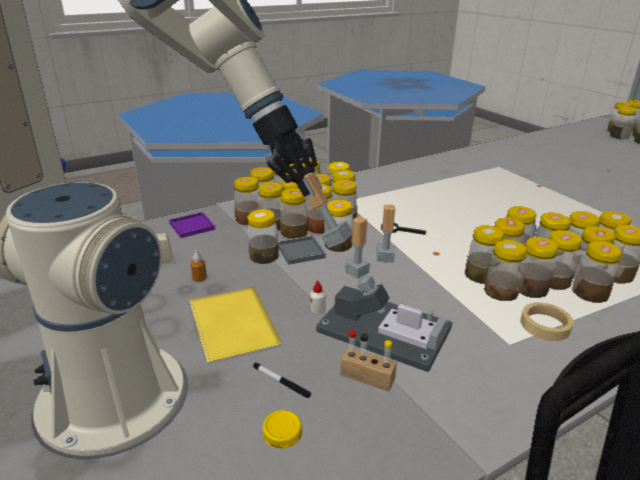

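Run:
```python
from h import *
s=state()
im,d,c=load('w9.npz'); W=cloud(d,c); T=R.from_euler('xyz',[3.141,.61,2.099]); tc=np.array([437.9,46.5,269.])
P=T.inv().apply((W-tc).reshape(-1,3)).reshape(W.shape)
for row in (206,210,214,220,230,240,250,258): 
    print(row,[P[row,x].round(1).tolist() for x in (290,300,320,345,354)])
for nm,(a,b,cc,dd) in dict(handle_top=(360,398,285,362),hs=(262,330,296,350)).items():
    g=P[a:b,cc:dd].reshape(-1,3); print(nm,np.median(g,axis=0).round(1),np.percentile(g,[3,97],axis=0).round(1).tolist())
for row in (225,240): 
  print([ (x,P[row,x].round(0).tolist()) for x in (280,282,283,284,285,286,287,288,355,356,357,358,359,360,361)])
cv2.imwrite('pics/w9z.png',cv2.resize(im[170:300,260:390,::-1],None,fx=4.5,fy=4.5,interpolation=cv2.INTER_CUBIC))
```

```text
t 11.28 pos [437.9  46.3 269.2] rot [3.141 0.61  2.098] F [ 0.4 -1.5 -3.4] M [0.44 0.25 0.01] op 0.293 q [ 0.563  0.024  2.106 -0.682  1.139  0.371]
cmd [437.5  45.5 268.9] [3.142 0.611 2.098]
206 [[21.4, -19.8, 94.7], [21.2, -13.9, 95.3], [21.3, -2.0, 95.1], [21.4, 12.8, 94.3], [21.5, 18.1, 93.9]]
210 [[21.1, -18.9, 83.7], [21.2, -13.2, 83.1], [21.1, -1.9, 83.8], [21.0, 12.3, 84.4], [21.1, 17.4, 83.9]]
214 [[20.4, -18.3, 75.9], [20.5, -12.8, 75.8], [20.8, -1.9, 74.0], [20.5, 11.8, 75.3], [20.5, 16.7, 75.4]]
220 [[17.1, -18.4, 75.6], [17.0, -12.9, 75.9], [17.2, -1.9, 75.1], [17.4, 11.8, 74.5], [17.0, 16.9, 76.0]]
230 [[11.5, -18.5, 75.3], [11.8, -12.9, 74.4], [11.6, -1.9, 74.9], [11.6, 11.9, 75.0], [11.6, 16.9, 75.0]]
240 [[6.0, -18.5, 74.6], [5.9, -13.0, 75.0], [9.3, -1.8, 62.6], [6.5, 11.9, 72.9], [6.3, 16.9, 73.4]]
250 [[0.1, -18.7, 75.0], [-0.3, -13.2, 76.2], [9.4, -1.7, 44.3], [-0.2, 12.1, 75.8], [-0.1, 17.2, 75.5]]
258 [[-4.4, -18.7, 74.2], [13.2, -9.9, 19.8], [12.8, -1.5, 21.1], [-4.3, 12.1, 74.2], [-4.6, 17.2, 75.0]]
handle_top [ -3.3  -0.3 -41. ] [[-9.4, -10.7, -42.1], [2.6,
[... 219 characters left out ...]
6.0]), (286, [14.0, -21.0, 75.0]), (287, [15.0, -20.0, 75.0]), (288, [14.0, -20.0, 75.0]), (355, [15.0, 17.0, 75.0]), (356, [14.0, 18.0, 76.0]), (357, [14.0, 18.0, 75.0]), (358, [14.0, 19.0, 76.0]), (359, [14.0, 20.0, 78.0]), (360, [-48.0, 45.0, 341.0]), (361, [-48.0, 46.0, 339.0])]
[(280, [-72.0, -55.0, 356.0]), (282, [-71.0, -52.0, 356.0]), (283, [-71.0, -51.0, 355.0]), (284, [5.0, -22.0, 78.0]), (285, [6.0, -21.0, 75.0]), (286, [6.0, -21.0, 74.0]), (287, [6.0, -20.0, 75.0]), (288, [6.0, -20.0, 74.0]), (355, [6.0, 17.0, 74.0]), (356, [6.0, 18.0, 75.0]), (357, [6.0, 19.0, 76.0]), (358, [5.0, 19.0, 77.0]), (359, [-64.0, 43.0, 328.0]), (360, [-64.0, 45.0, 330.0]), (361, [-71.0, 48.0, 356.0])]
```

View pics/w9z.png

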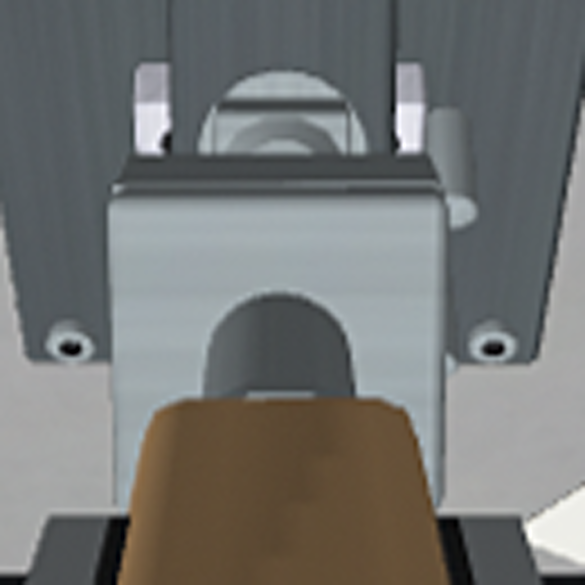

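Screw head (image centre about column 323) and socket (about 322) are aligned within about 1 mm. Next, approach to about 13 mm above the head.

Request:
{"method": "play_rows", "body": {"rows": [[220,[-0.1,0.05,2],[0,0,0]],[220,[-0.1,0.05,4],[0,0,0]],[220,[-0.1,0.05,5.5],[0,0,0]],[220,[-0.1,0.05,6.5],[0,0,0]],[220,[-0.1,0.05,7.2],[0,0,0]],[220,[-0.1,0.05,7.2],[0,0,0]],[220,[-0.1,0.05,7.2],[0,0,0]],[220,[-0.1,0.05,7.2],[0,0,0]]]}}

```text
clock: 11.95
eef_pos: [459.3, 10.1, 211.1]
tcp_rot: [3.14, 0.611, 2.098]
contact_force: [0.3, 0.5, -1.6]
opening: 0.293
```

Run:
```python
from h import *
done([-.1,.05,7.2],[0,0,0]); ss(); im,d,c=snap('wrist','w10'); im2,_,c2=snap('scene','s10')
a=cv2.resize(im[100:300,240:400,::-1],(400,500),interpolation=cv2.INTER_CUBIC)
b=cv2.resize(im2[220:320,310:410,::-1],(400,400),interpolation=cv2.INTER_CUBIC)
b=cv2.copyMakeBorder(b,0,100,0,0,cv2.BORDER_CONSTANT)
cv2.imwrite('pics/c10.png',np.hstack([a,b]))
```

```text
t 11.95 pos [459.3  10.1 211.1] rot [3.14  0.611 2.098] F [ 0.3  0.5 -1.6] M [0.5  0.31 0.  ] op 0.293 q [ 0.459  0.116  2.165 -0.766  0.972  0.413]
cmd [459.1   9.4 210.5] [3.142 0.611 2.098]
TCP in screw frame meas [  0.9   1.2 121.6] cmd [  1.    0.7 120.8] F in tool [1.1 0.5 1.2] rot err [-0.001  0.     0.   ]
```

View pics/c10.png

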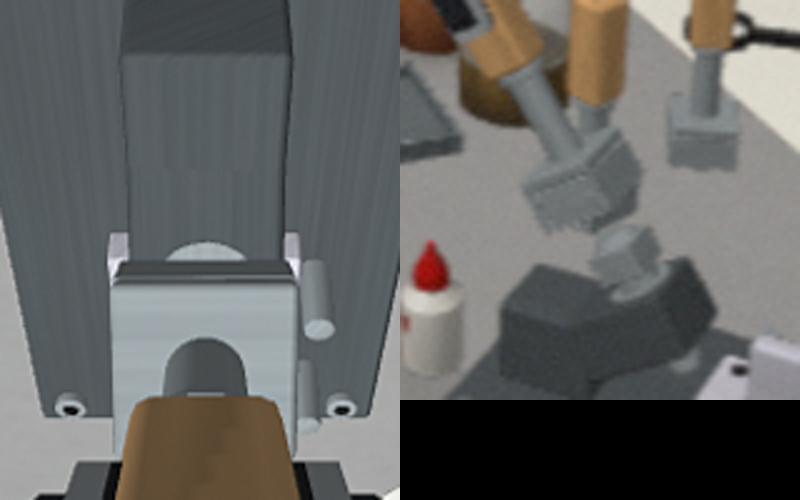

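Request:
{"method": "play_rows", "body": {"rows": [[220,[0,0,0.4],[0,0,0]],[220,[0,0,0.8],[0,0,0]],[220,[0,0,1.2],[0,0,0]],[220,[0,0,1.5],[0,0,0]],[220,[0,0,1.7],[0,0,0]],[220,[0,0,1.9],[0,0,0]],[220,[0,0,2.1],[0,0,0]],[220,[0,0,2.3],[0,0,0]],[220,[0,0,2.3],[0,0,0]]]}}

```text
clock: 12.8
eef_pos: [465.5, -1.8, 191.4]
tcp_rot: [-3.141, 0.611, 2.098]
contact_force: [-1.2, 0.8, -2.5]
opening: 0.294
```

Run:
```python
from h import *
done([0,0,2.3],[0,0,0]); ss()
```

```text
t 12.8 pos [465.5  -1.8 191.4] rot [-3.141  0.611  2.098] F [-1.2  0.8 -2.5] M [0.53 0.29 0.06] op 0.294 q [ 0.426  0.152  2.18  -0.801  0.918  0.436]
cmd [465.8  -2.  191.7] [3.142 0.611 2.098]
TCP in screw frame meas [ 0.6  0.5 97.7] cmd [ 1.   0.7 97.8] F in tool [ 2.5 -0.6  1.3] rot err [ 0.  0. -0.]
```

The socket is 7.6 mm over the head with no contact force. Continuing down to the seat.

Request:
{"method": "play_rows", "body": {"rows": [[220,[0,0,0.2],[0,0,0]],[220,[0,0,0.4],[0,0,0]],[220,[0,0,0.6],[0,0,0]],[220,[0,0,0.8],[0,0,0]],[220,[0,0,1.0],[0,0,0]],[220,[0,0,1.15],[0,0,0]],[220,[0,0,1.3],[0,0,0]],[220,[0,0,1.4],[0,0,0]],[220,[0,0,1.5],[0,0,0]],[220,[0,0,1.5],[0,0,0]]]}}

```text
clock: 13.63
eef_pos: [469.9, -9.0, 179.6]
tcp_rot: [3.141, 0.611, 2.098]
contact_force: [-1.3, 2.9, 1.7]
opening: 0.292
```

Run:
```python
from h import *
done([0,0,1.5],[0,0,0]); ss()
```

```text
t 13.63 pos [469.9  -9.  179.6] rot [3.141 0.611 2.098] F [-1.3  2.9  1.7] M [ 0.45  0.55 -0.15] op 0.292 q [ 0.405  0.175  2.188 -0.826  0.886  0.452]
cmd [470.1  -9.4 179.4] [3.142 0.611 2.098]
TCP in screw frame meas [ 0.7  0.8 83.2] cmd [ 1.   0.7 82.8] F in tool [ 1.6  0.3 -3.3] rot err [-0.  0.  0.]
```

Request:
{"method": "play_rows", "body": {"rows": [[220,[0,0,0.05],[0,0,0]],[220,[0,0,0.1],[0,0,0]],[220,[0,0,0.15],[0,0,0]],[220,[0,0,0.15],[0,0,0]],[220,[0,0,0.15],[0,0,0]]]}}

```text
clock: 14.05
eef_pos: [470.3, -9.2, 179.4]
tcp_rot: [3.14, 0.611, 2.096]
contact_force: [-15.0, 13.9, 21.9]
opening: 0.294
```

Run:
```python
from h import *
done([0,0,.15],[0,0,0]); ss(); im,d,c=snap('wrist','w11'); im2,_,c2=snap('scene','s11')
a=cv2.resize(im[100:300,240:400,::-1],(400,500),interpolation=cv2.INTER_CUBIC)
b=cv2.resize(im2[220:320,310:410,::-1],(400,400),interpolation=cv2.INTER_CUBIC)
b=cv2.copyMakeBorder(b,0,100,0,0,cv2.BORDER_CONSTANT)
cv2.imwrite('pics/c11.png',np.hstack([a,b]))
```

```text
t 14.05 pos [470.3  -9.2 179.4] rot [3.14  0.611 2.096] F [-15.   13.9  21.9] M [ 0.31  1.63 -0.87] op 0.294 q [ 0.405  0.176  2.188 -0.827  0.885  0.454]
cmd [470.5 -10.2 178.2] [3.142 0.611 2.098]
TCP in screw frame meas [ 0.9  1.  82.9] cmd [ 1.   0.7 81.3] F in tool [  3.4  -5.9 -29.2] rot err [-0.001 -0.     0.002]
```

View pics/c11.png

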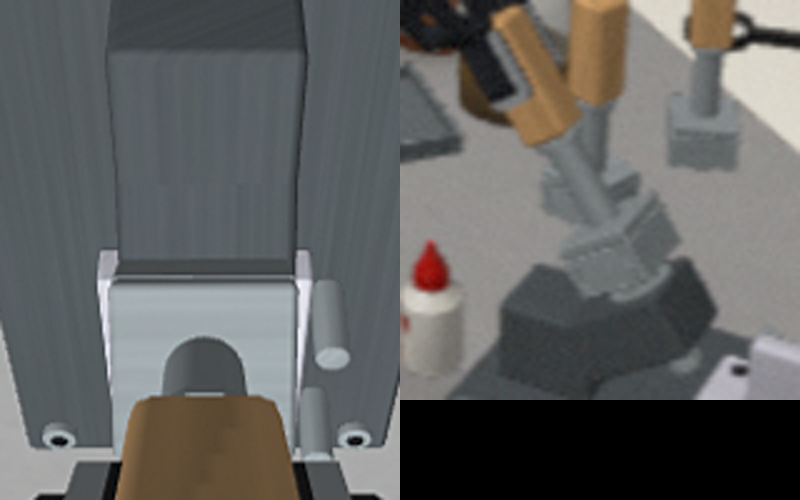

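The key is seated: hard stop at 82.9 mm TCP height (83.3 expected), 29 N axial. The scene view shows the socket down near the boss and in line. Now turning clockwise.

Request:
{"method": "play_rows", "body": {"rows": [[220,[0,0,-0.05],[0,0,0.04]],[220,[0,0,-0.05],[0,0,0.09]],[220,[0,0,-0.05],[0,0,0.14]],[220,[0,0,-0.05],[0,0,0.19]],[220,[0,0,-0.05],[0,0,0.24]],[220,[0,0,-0.05],[0,0,0.29]],[220,[0,0,-0.04],[0,0,0.34]],[220,[0,0,-0.03],[0,0,0.39]],[220,[0,0,-0.02],[0,0,0.44]],[220,[0,0,-0.02],[0,0,0.48]],[220,[0,0,-0.01],[0,0,0.5]],[220,[0,0,-0.01],[0,0,0.5]]]}}

```text
clock: 15.15
eef_pos: [470.7, -9.2, 179.2]
tcp_rot: [2.815, 0.526, 1.508]
contact_force: [-8.2, 8.4, 11.8]
opening: 0.295
```

Run:
```python
from h import *
done([0,0,-.01],[0,0,.5]); ss(); im,d,c=snap('wrist','w12'); 
cv2.imwrite('pics/c12.png',im[:,:,::-1])
```

```text
t 15.15 pos [470.7  -9.2 179.2] rot [2.815 0.526 1.508] F [-8.2  8.4 11.8] M [ 0.34  0.89 -0.35] op 0.295 q [ 0.404  0.176  2.188 -0.828  0.884  0.955]
cmd [470.5 -10.1 178.3] [2.818 0.527 1.51 ]
TCP in screw frame meas [ 0.9  1.3 82.6] cmd [ 1.   0.7 81.4] F in tool [  0.8  -3.7 -16.2] rot err [-0.001  0.     0.502]
```

View pics/c12.png

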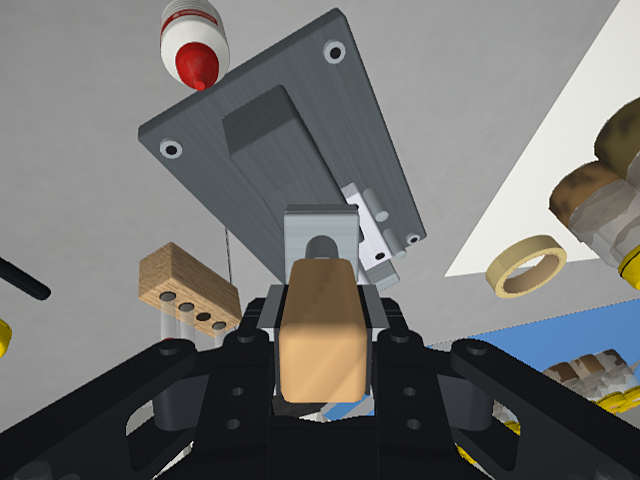

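The key stays straight in the grip. Continuing.

Request:
{"method": "play_rows", "body": {"rows": [[220,[0,0,0.0],[0,0,0.04]],[220,[0,0,0.01],[0,0,0.09]],[220,[0,0,0.01],[0,0,0.14]],[220,[0,0,0.02],[0,0,0.19]],[220,[0,0,0.02],[0,0,0.24]],[220,[0,0,0.03],[0,0,0.29]],[220,[0,0,0.03],[0,0,0.34]],[220,[0,0,0.04],[0,0,0.39]],[220,[0,0,0.05],[0,0,0.44]],[220,[0,0,0.05],[0,0,0.49]],[220,[0,0,0.06],[0,0,0.54]],[220,[0,0,0.06],[0,0,0.54]]]}}

```text
clock: 16.2
eef_pos: [470.9, -9.6, 178.7]
tcp_rot: [2.597, 0.292, 0.973]
contact_force: [-7.2, 7.6, 11.3]
opening: 0.293
```

Run:
```python
from h import *
done([0,0,.06],[0,0,.54]); ss()
```

```text
t 16.2 pos [470.9  -9.6 178.7] rot [2.597 0.292 0.973] F [-7.2  7.6 11.3] M [ 0.26  0.83 -0.34] op 0.293 q [ 0.403  0.177  2.189 -0.829  0.882  1.498]
cmd [470.7 -10.4 177.8] [2.598 0.295 0.976]
TCP in screw frame meas [ 1.   1.3 81.9] cmd [ 1.   0.7 80.8] F in tool [ -1.2  -2.8 -15.1] rot err [-1.000e-03  0.000e+00  1.044e+00]
```

Request:
{"method": "play_rows", "body": {"rows": [[220,[0,0,0.0],[0,0,0.04]],[220,[0,0,0.01],[0,0,0.09]],[220,[0,0,0.01],[0,0,0.14]],[220,[0,0,0.02],[0,0,0.19]],[220,[0,0,0.02],[0,0,0.24]],[220,[0,0,0.03],[0,0,0.29]],[220,[0,0,0.03],[0,0,0.34]],[220,[0,0,0.04],[0,0,0.39]],[220,[0,0,0.05],[0,0,0.44]],[220,[0,0,0.05],[0,0,0.49]],[220,[0,0,0.06],[0,0,0.54]],[220,[0,0,0.06],[0,0,0.54]]]}}

```text
clock: 17.2
eef_pos: [471.1, -10.0, 178.2]
tcp_rot: [2.53, -0.008, 0.517]
contact_force: [-6.7, 7.4, 11.5]
opening: 0.295
```

Run:
```python
from h import *
done([0,0,.06],[0,0,.54]); ss(); im,d,c=snap('wrist','w13')
```

```text
t 17.2 pos [471.1 -10.  178.2] rot [ 2.53  -0.008  0.517] F [-6.7  7.4 11.5] M [ 0.19  0.69 -0.38] op 0.295 q [ 0.402  0.178  2.189 -0.83   0.881  2.039]
cmd [470.8 -10.7 177.3] [ 2.531 -0.005  0.52 ]
TCP in screw frame meas [ 1.   1.3 81.3] cmd [ 1.   0.7 80.2] F in tool [ -2.   -1.4 -15. ] rot err [-1.000e-03  1.000e-03  1.584e+00]
```

View pics/w13.png

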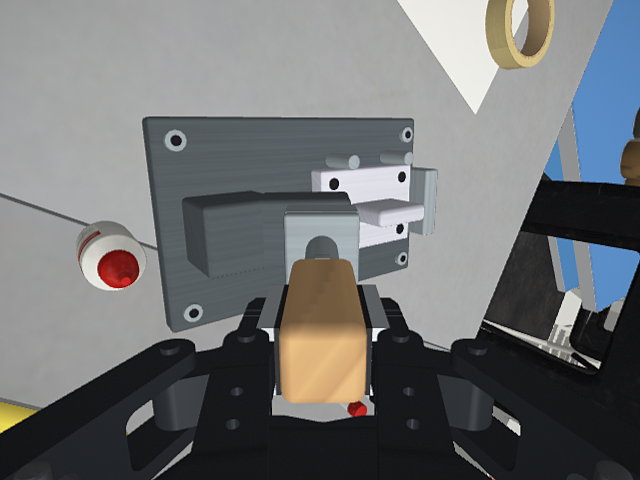

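Request:
{"method": "play_rows", "body": {"rows": [[220,[0,0,0.0],[0,0,0.05]],[220,[0,0,0.01],[0,0,0.1]],[220,[0,0,0.01],[0,0,0.15]],[220,[0,0,0.02],[0,0,0.2]],[220,[0,0,0.02],[0,0,0.2]],[220,[0,0,0.02],[0,0,0.2]],[220,[0,0,-0.05],[0,0,0.15]],[220,[0,0,-0.1],[0,0,0.1]],[220,[0,0,-0.1],[0,0,0.1]]]}}

```text
clock: 18.0
eef_pos: [470.5, -9.8, 178.2]
tcp_rot: [2.533, -0.062, 0.44]
contact_force: [0.4, -1.0, -1.5]
opening: 0.291
```

Run:
```python
from h import *
done([0,0,-.1],[0,0,.1]); ss()
```

```text
t 18.0 pos [470.5  -9.8 178.2] rot [ 2.533 -0.062  0.44 ] F [ 0.4 -1.  -1.5] M [0.51 0.31 0.03] op 0.291 q [ 0.403  0.178  2.189 -0.829  0.882  2.132]
cmd [470.6 -10.2 178.1] [ 2.534 -0.063  0.438]
TCP in screw frame meas [ 0.7  0.8 81.6] cmd [ 1.   0.7 81.2] F in tool [-0.1  0.   1.8] rot err [-0.     0.     1.678]
```

Request:
{"method": "play_rows", "body": {"rows": [[220,[0,0,-0.4],[0,0,0]],[220,[0,0,-0.8],[0,0,0]],[220,[0,0,-1.2],[0,0,0]],[220,[0,0,-1.6],[0,0,0]],[220,[0,0,-2.1],[0,0,0]],[220,[0,0,-2.7],[0,0,0]],[220,[0,0,-4],[0,0,0]],[220,[0,0,-7],[0,0,0]],[220,[0,0,-10],[0,0,0]],[220,[0,0,-12],[0,0,0]],[220,[0,0,-12],[0,0,0]],[220,[0,0,-12],[0,0,0]]]}}

```text
clock: 19.0
eef_pos: [436.0, 50.4, 277.1]
tcp_rot: [2.534, -0.065, 0.439]
contact_force: [0.0, -0.9, -2.0]
opening: 0.292
```

Run:
```python
from h import *
done([0,0,-12],[0,0,0]); ss()
snap('wrist','w14'); 
im2,_,c2=snap('scene','s14')
p,r=cmd()
to(np.array([532,266.6,306.9]),down(2.803)); to(np.array([532,266.6,306.9]),down(2.803-np.pi/2))
cv2.imwrite('pics/s14z.png',cv2.resize(im2[120:380,230:460,::-1],None,fx=2.3,fy=2.3,interpolation=cv2.INTER_CUBIC))
```

```text
t 19.0 pos [436.   50.4 277.1] rot [ 2.534 -0.065  0.439] F [ 0.  -0.9 -2. ] M [0.5  0.25 0.  ] op 0.292 q [ 0.575  0.013  2.097 -0.675  1.159  2.046]
cmd [435.9  49.2 276.4] [ 2.534 -0.063  0.438]
TCP in screw frame meas [  0.6   1.4 202.4] cmd [  1.    0.7 201.2] F in tool [-0.5 -0.5  2.1] rot err [-0.002  0.003  1.68 ]
shift cm [ 18.08 -11.71 -10.5 ] rot [ 0.365  0.687 -2.293] rows 19.4
shift cm [ 18.08 -11.71 -10.5 ] rot [ 0.6    0.184 -0.788] rows 8.1
```

View pics/s14z.png

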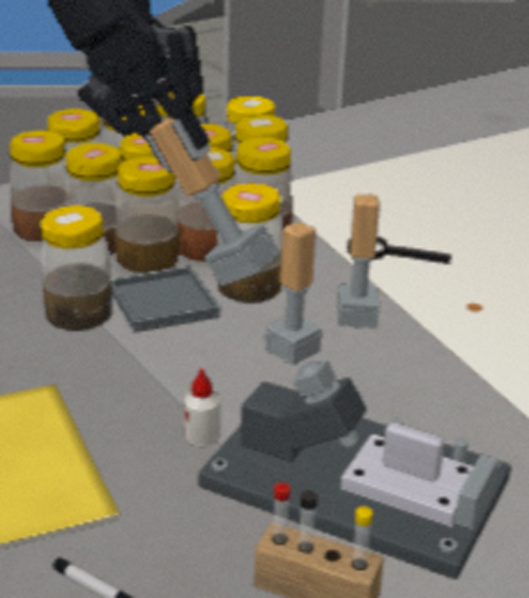

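View pics/w14.png

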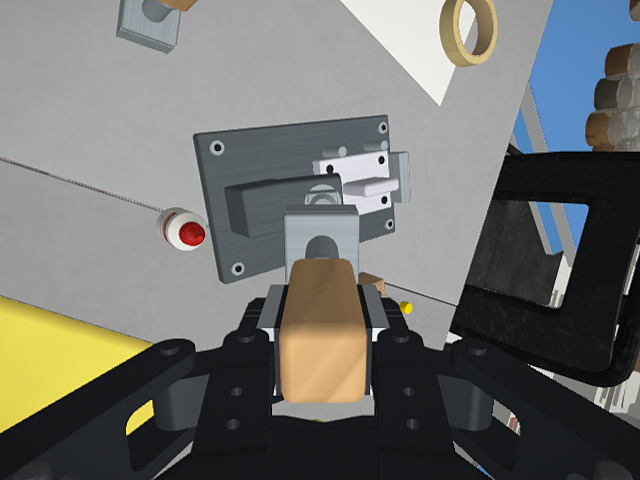

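The screw head looks turned and the key is out. Returning to the tray and unwinding the wrist on the way.

Request:
{"method": "play_rows", "body": {"rows": [[220,[1,-0.5,-1],[0,0,-0.12]],[220,[3,-1.5,-3],[0,0,-0.24]],[220,[5,-3,-5],[0,0,-0.36]],[220,[7,-4,-6],[0,0,-0.48]],[220,[9,-5.5,-7],[0,0,-0.6]],[220,[11,-7,-8],[0,0,-0.72]],[220,[13,-8.5,-9],[0,0,-0.84]],[220,[15,-9.5,-10],[0,0,-0.96]],[220,[17,-11,-10.5],[0,0,-1.08]],[220,[18,-11.7,-10.5],[0,0,-1.2]],[220,[18,-11.7,-10.5],[0,0,-1.32]],[220,[18,-11.7,-10.5],[0,0,-1.4]]]}}

```text
clock: 20.1
eef_pos: [531.5, 266.0, 304.4]
tcp_rot: [2.958, 0.587, 1.77]
contact_force: [0.1, -0.3, -2.6]
opening: 0.29
```

Run:
```python
from h import *
done([18,-11.7,-10.5],[0,0,-1.4]); state()
to(np.array([531.5,266.5,306.9]),down(2.803))
```

```text
t 20.1 pos [531.5 266.  304.4] rot [2.958 0.587 1.77 ] F [ 0.1 -0.3 -2.6] M [ 0.46  0.27 -0.02] op 0.29 q [ 0.787  0.328  1.644 -0.599  1.389  0.71 ]
cmd [531.3 266.2 307. ] [2.95  0.584 1.761]
shift cm [ 0.03  0.02 -0.  ] rot [-0.134  0.621 -0.953] rows 9.2
```

Request:
{"method": "play_rows", "body": {"rows": [[220,[0,0,0],[-0.014,0.065,-0.1]],[220,[0,0,0],[-0.028,0.13,-0.2]],[220,[0,0,0],[-0.042,0.196,-0.3]],[220,[0,0,0],[-0.056,0.261,-0.4]],[220,[0,0,0],[-0.07,0.326,-0.5]],[220,[0,0,0],[-0.084,0.391,-0.6]],[220,[0,0,0],[-0.098,0.456,-0.7]],[220,[0,0,0],[-0.113,0.521,-0.8]],[220,[0,0,0],[-0.127,0.586,-0.9]],[220,[0,0,0],[-0.134,0.621,-0.953]],[220,[0,0,0],[-0.134,0.621,-0.953]],[220,[0,0,0],[-0.134,0.621,-0.953]]]}}

```text
clock: 21.1
eef_pos: [531.4, 265.0, 305.2]
tcp_rot: [-3.139, -0.0, 2.799]
contact_force: [-0.5, -0.1, -2.3]
opening: 0.291
```

Run:
```python
from h import *
done([0,0,0],[-.134,.621,-.953]); state()
im,d,c=snap('wrist','w15')
W=cloud(d,c); T=down(2.803); tc=cmd()[0]-[0,0,.5]
P=T.inv().apply((W-tc).reshape(-1,3)).reshape(W.shape)
for nm,(a,b,cc,dd) in dict(handle_top=(360,398,285,362),hs=(262,330,296,350),sock=(216,250,290,354),sockside=(203,211,290,354)).items():
    g=P[a:b,cc:dd].reshape(-1,3); print(nm,np.median(g,axis=0).round(1))
to(np.array([530.5,266.5,109.5]),down(2.803))
```

```text
t 21.1 pos [531.4 265.  305.2] rot [-3.139 -0.     2.799] F [-0.5 -0.1 -2.3] M [ 0.02 -0.03  0.  ] op 0.291 q [ 0.461  0.245  1.616 -0.002  1.283 -0.767]
cmd [531.3 266.2 307. ] [-3.142  0.     2.803]
handle_top [ -3.4  -1.  -39.6]
hs [ 12.7  -1.  -17.8]
sock [10.1 -1.7 76.2]
sockside [21.  -1.8 95.3]
shift cm [ 0.09  0.   19.75] rot [-0.  0.  0.] rows 4.7
```

View pics/w15.png

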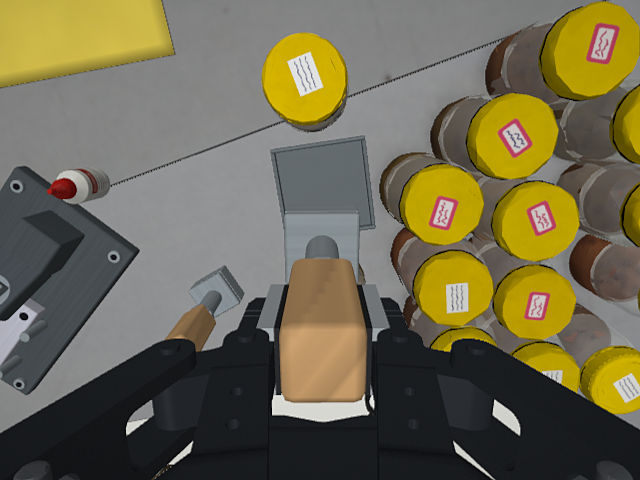

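Request:
{"method": "play_rows", "body": {"rows": [[220,[0,0,4],[0,0,0]],[220,[0,0,8],[0,0,0]],[220,[0,0,12],[0,0,0]],[220,[0,0,15],[0,0,0]],[220,[0,0,17],[0,0,0]],[220,[0,0,18.3],[0,0,0]],[220,[0,0,18.9],[0,0,0]],[220,[0,0,19.2],[0,0,0]],[220,[0,0,19.2],[0,0,0]],[220,[0,0,19.2],[0,0,0]]]}}

```text
clock: 21.98
eef_pos: [531.6, 267.0, 115.8]
tcp_rot: [3.141, 0.001, 2.803]
contact_force: [0.6, -0.8, -2.0]
opening: 0.293
```

Run:
```python
from h import *
done([0,0,19.2],[0,0,0]); state()
```

```text
t 21.98 pos [531.6 267.  115.8] rot [3.141e+00 1.000e-03 2.803e+00] F [ 0.6 -0.8 -2. ] M [-0.01 -0.11 -0.03] op 0.293 q [ 4.630e-01  4.370e-01  1.796e+00 -1.000e-03  9.070e-01 -7.690e-01]
cmd [531.4 266.2 115. ] [-3.142  0.     2.803]
```

Request:
{"method": "play_rows", "body": {"rows": [[220,[0,0,0.15],[0,0,0]],[220,[0,0,0.3],[0,0,0]],[220,[0,0,0.45],[0,0,0]],[220,[0,0,0.55],[0,0,0]],[220,[0,0,0.65],[0,0,0]],[220,[0,0,0.65],[0,0,0]],[220,[0,0,0.65],[0,0,0]]]}}

```text
clock: 22.57
eef_pos: [531.4, 266.5, 109.4]
tcp_rot: [3.141, 0.001, 2.803]
contact_force: [-2.6, -1.3, 6.8]
opening: 0.29
```

Run:
```python
from h import *
done([0,0,.65],[0,0,0]); state()
```

```text
t 22.57 pos [531.4 266.5 109.4] rot [3.141e+00 1.000e-03 2.803e+00] F [-2.6 -1.3  6.8] M [-0.31  0.51 -0.01] op 0.29 q [ 0.463  0.446  1.8   -0.     0.895 -0.77 ]
cmd [531.4 266.2 108.5] [-3.142  0.     2.803]
```

Request:
{"method": "play_rows", "body": {"rows": [[150,[0,0,0],[0,0,0]],[150,[0,0,0],[0,0,0]],[75,[0,0,0],[0,0,0]],[75,[0,0,0],[0,0,0]],[75,[0,0,0],[0,0,0]],[75,[0,0,-1],[0,0,0]],[75,[0,0,-3],[0,0,0]],[75,[0,0,-7],[0,0,0]],[75,[0,0,-11],[0,0,0]],[75,[0,0,-15],[0,0,0]],[75,[0,0,-19],[0,0,0]],[75,[0,0,-19],[0,0,0]]]}}

```text
clock: 23.57
eef_pos: [534.4, 268.2, 308.0]
tcp_rot: [3.132, 0.009, 2.803]
contact_force: [1.9, 0.6, 0.6]
opening: 0.696
```

Run:
```python
from h import *
done([0,0,-19],[0,0,0]); state(); 
im,d,c=snap('wrist','w16'); W=cloud(d,c)
m=(abs(W[...,2]-150)<5)&(np.hypot(W[...,0]-531,W[...,1]-266)<40)
print(m.sum(),cv2.minAreaRect(W[m][:,:2].astype(np.float32)),W[m].mean(0),W[m][:,2].std())
for q in ([429,284],[624,240]):
    m=(abs(W[...,2]-122)<4)&(np.hypot(W[...,0]-q[0],W[...,1]-q[1])<50); print('jar',m.sum(),cv2.minEnclosingCircle(W[m][:,:2].astype(np.float32)))
to(F([0,0,260]),down(2.098))
```

```text
t 23.57 pos [534.4 268.2 308. ] rot [3.132 0.009 2.803] F [1.9 0.6 0.6] M [ 0.01 -0.01 -0.05] op 0.696 q [ 0.463  0.241  1.615 -0.     1.273 -0.77 ]
cmd [531.3 266.2 298.5] [-3.142  0.     2.803]
1103 ((530.7808227539062, 265.94036865234375), (25.36370277404785, 26.517349243164062), 70.89151763916016) [529.95833398 266.20465048 149.62404601] 1.2392584937677238
jar 6171 ((430.2853088378906, 285.5078125), 32.73685836791992)
jar 3894 ((625.5437622070312, 240.1188201904297), 33.03348922729492)
shift cm [-11.   -34.61   3.85] rot [-0.     0.     0.705] rows 8.8
```

View pics/w16.png

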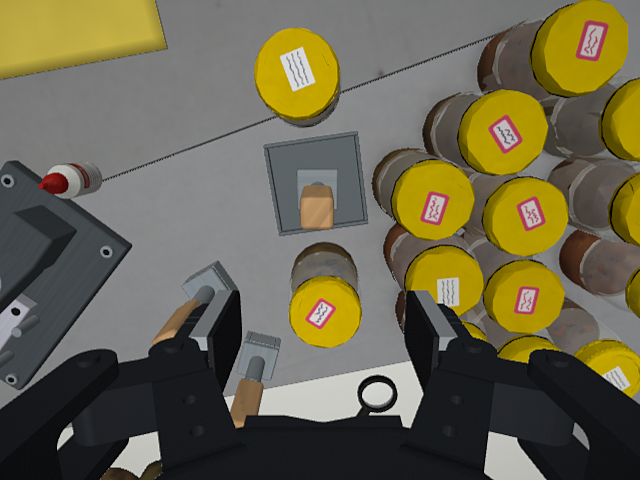

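The key stands upright in its tray (317,195) and the jars have not moved. I'll check the fixture next.

Request:
{"method": "play_rows", "body": {"rows": [[0,[-11,-34.6,3.85],[0,0,0.705]],[0,[-11,-34.6,3.85],[0,0,0.705]],[0,[-11,-34.6,3.85],[0,0,0.705]],[0,[-11,-34.6,3.85],[0,0,0.705]],[0,[-11,-34.6,3.85],[0,0,0.705]],[0,[-11,-34.6,3.85],[0,0,0.705]],[0,[-11,-34.6,3.85],[0,0,0.705]],[0,[-11,-34.6,3.85],[0,0,0.705]],[0,[-11,-34.6,3.85],[0,0,0.705]],[0,[-11,-34.6,3.85],[0,0,0.705]],[0,[-11,-34.6,3.85],[0,0,0.705]],[0,[-11,-34.6,3.85],[0,0,0.705]]]}}

```text
clock: 24.62
eef_pos: [519.7, -96.1, 259.6]
tcp_rot: [-3.141, -0.001, 2.097]
contact_force: [0.0, 0.8, -0.3]
opening: 1.001
```

Run:
```python
from h import *
done([-11,-34.6,3.85],[0,0,.705]); state(); im,d,c=snap('wrist','w17'); W=cloud(d,c)
m=(abs(W[...,2]-34)<3.5); m[:, :255]=0;m[:,380:]=0;m[:170]=0;m[320:]=0
m=cv2.morphologyEx(m.astype(np.uint8),cv2.MORPH_OPEN,np.ones((5,5)))>0
r=cv2.minAreaRect(W[m][:,:2].astype(np.float32)); print('plate',r,Finv([*r[0],0]))
# head top face points, in screw frame
A=R.from_euler('z',FIX['yaw'])*R.from_matrix(SR)
L=A.inv().apply((W-S([0,0,0])[0]).reshape(-1,3)).reshape(W.shape)
m=(np.hypot(L[...,0],L[...,1])<22)&(L[...,2]>-11)&(L[...,2]<3)
q=L[m]; r=cv2.minAreaRect(q[:,:2].astype(np.float32)); print('head',r,np.degrees(1.3))
cv2.imwrite('pics/w17z.png',cv2.resize(im[60:330,235:425,::-1],None,fx=2.2,fy=2.2,interpolation=cv2.INTER_CUBIC))
cv2.imwrite('pics/w17h.png',cv2.resize(im[115:190,290:365,::-1],None,fx=7,fy=7,interpolation=cv2.INTER_CUBIC))
```

```text
t 24.62 pos [519.7 -96.1 259.6] rot [-3.141e+00 -1.000e-03  2.097e+00] F [ 0.   0.8 -0.3] M [ 0.03  0.05 -0.01] op 1.001 q [-0.186  0.175  1.807  0.     1.161 -0.713]
cmd [520.2 -96.7 260. ] [3.142 0.    2.098]
plate ((545.23291015625, -140.14993286132812), (70.10333251953125, 101.2088623046875), 30.173648834228516) [50.05823422 -0.19093579  0.        ]
head ((0.3612985610961914, 0.47569847106933594), (26.01521110534668, 27.080013275146484), 87.33251190185547) 74.48451336700703
```

View pics/w17z.png

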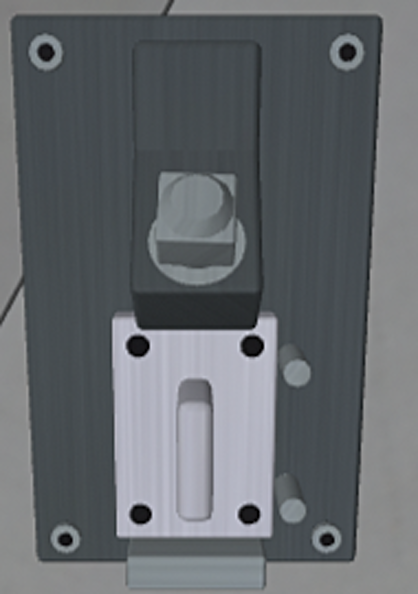

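View pics/w17h.png

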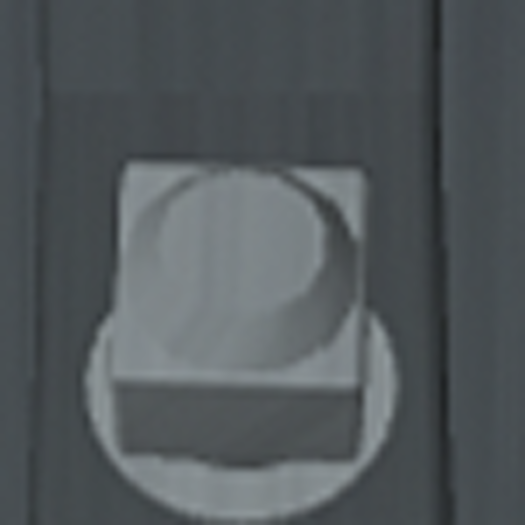

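The head sits about 87–93° round, and its flat's grain, horizontal before, now runs vertical. The plate is at (50.1, −0.2) mm and square. I'll do a last bystander check, then hand in.

Run:
```python
from h import *
for n in ('w1','w17'):
    im,d,c=load(n+'.npz'); hsv=cv2.cvtColor(im,cv2.COLOR_RGB2HSV)
    red=(cv2.inRange(hsv,(0,150,80),(6,255,255))|cv2.inRange(hsv,(174,150,80),(180,255,255)))
    k,l,st,ce=cv2.connectedComponentsWithStats(red)
    for i in range(1,k):
        if st[i,4]>60: print(n,'red',ray(ce[i],80,c).round(1)[0,:2])
    wood=cv2.inRange(hsv,(8,60,60),(22,200,255)); wood[:, :140]=0; wood[:,215:]=0; wood[:150]=0; wood[300:]=0
    mo=cv2.moments(wood,True); print(n,'block',ray((mo['m10']/mo['m00'],mo['m01']/mo['m00']),60,c).round(1)[0,:2])
from rig import r
print(r.sign_off())
```

```text
w1 red [440.2  26.7]
w1 red [ 389.1 -166.3]
w1 block [ 419.2 -173. ]
w17 red [440.3  26.8]
w17 red [ 389.  -166.3]
w17 block [ 419.3 -172.9]
the job is handed in; nothing more can be done
None
```

The job is done and handed in at about 25 s of the 72 s allowed. The hand-in itself gave no verdict.

- **Plate:** I gripped it by its bar, squared it and pushed it onto the end stop and both dowels with about 12 N on each. After release, and again at the end, it measured about (50.1, −0.2) mm in the fixture frame, against (50, 0) for home, and was square within about 0.1°.
- **Key on the screw:** It went down in line with the screw and met the hard stop within 0.5 mm of the expected depth. I turned it clockwise by about 1.78 rad of tool rotation with the key still straight in the grip.
- **Screw:** The last picture shows the head 87° or 93° from its start; the square shape doesn't tell which, but both are well above the 66° (1.15 rad) needed. The key also sank about 1.6 mm, roughly what that turn should give.
- **Key back in the tray:** It stands upright about 1 mm from the tray's measured centre. The two cameras differed by about 3 to 4 mm on where that centre is, which is small against the 35 mm allowed.
- **Bystanders:** The jars, tube block and dropper bottle were unmoved, within about 0.3 mm of their earlier positions.

No check failed.

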